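Put away the pantry tins, bag clips and silicone lid

ROBOT

A 7-joint arm with a two-finger parallel gripper is mounted at the origin on the work surface. World frame = base frame: x ahead of the robot, y to its left, z up, the work surface at z = 0. Lengths are in mm, angles in rad, forces in N, time in s.
With the tool pointing down it reaches from about 400 to 875 mm from the base axis. Payload 6.5 kg.
Tool frame: the origin (TCP) lies midway between the tips of the shut fingers; the grasp point (between the pads) lies 19 mm behind it; z points along the fingers, x is the direction in which the jaws open and shut, and the axes are right-handed (so a half turn about z gives the same grasp; the last joint's range is limited). The gripper opens to 85 mm and grips with 20 to 120 N. Pads are 22 mm wide; open, the fingers measure 114 mm over their backs; the gripper's body (76 mm by 85 mm) begins 54 mm behind the grasp point. The pads swing forward as they close: fully open they stand 13 mm farther back than shut.
Start: joints at [1.284, 0.536, -0.004, 1.538, 0.003, 1.067, -0.071], TCP at [142.353, -634.213, 231.29] pointing down, gripper open.
Joint ranges: [-2.7, 2.7], [-0.37, 2.16], [-1.27, 1.26], [0.24, 2.4], [-1.31, 4.45], [0.19, 1.91], [-2.76, 2.76]. Speed limits (rad/s): [2.39, 2.39, 3.14, 3.14, 3.14, 3.14, 3.14].

INTERFACE

Orientations are given as a 3x3 rotation matrix whose columns are the frame's x, y, z axes.
In Python, from station import manip, optics gives the robot as it stands. The module is installed in compiled form; this text tells all that it offers.
- The arm moves only by the tool servo_tool, never from a script. Its argument "commands" is a list of rows, each an object of numbers: "tx", "ty", "tz": the shift along the tool's x, y, z in cm; "yaw": the turn about the tool's z in rad. A call has 1 to 8 rows; each row shifts and turns the pose as measured when the row begins, along the tool's axes as they then stand; what a row does not reach is not made up. A row lasts 1/12 s, in which the tool goes at most 41.7 mm and 7.16 degrees, less where a joint would pass 70% of its speed; a pose out of reach is approached as far as the arm can. A call with a gripper value outside its range is refused whole. "jaw" is the closure, from 0 (fully open) to 1 (shut), set as the call begins (left out, the last holds). The fingers move at their own pace and stop on an object; "squeeze" is the grip in N (left out, the last holds). Time passes only in rows, so rows that do not move let the fingers close. It gives the time, the measured TCP pose, the force and the opening at its end, in the units of the state.
- manip.observe(): the state, without advancing time (a new reading comes with each control period).
- optics.capture(name): name is "side" or "top" or "wrist"; returns a dict with "image" (384x512x3 uint8, red, green, blue), "z_map" (384x512 float32, mm along the optical axis (not along the pixel's ray), 0 where there is no reading), "K" (3x3 intrinsics, pixels), "dist" ([k1, k2, p1, p2, k3] as OpenCV has them; the pictures are not rectified), "R" (3x3) and "t" (3): a world point X has camera coordinates R X + t. Camera axes: x right, y down, z forward; pixel columns grow to the right and rows downward; lengths in mm; the calibration is good to about 2 mm. A picture is of the moment at which its call begins.
- manip.hand_in(): hands the job in, once; it reports no verdict.
The state is a dict: "time_s": time; "qpos": joint angles; "qvel": joint speeds; "tau": joint torques, N m; "eef_pos": TCP position; "eef_rot": TCP orientation; "wrist_force": force on the tool from outside, world axes, zero at the start; "moment": the same for the moment, N m; "opening": opening from 0.0 (shut) to 1.0 (fully open).
Only numpy, scipy, OpenCV 4.12 (cv2) and the standard library are available. Lean on these libraries where they do the work, as an engineer would, in place of code of your own. Each camera call takes 0.05 s, during which the arm holds its last target.

TASK

Put the five loose things away where each kind belongs: the two spice tins upright on the slanted rack, the red one down against the stop at its low end and the yellow one resting right behind it; both bag clips lying in the square glass container; and the orange silicone lid flat in the bamboo box with its tab up. Set things down gently rather than dropping them, and leave the canister and the timer standing where they are.

Things in the scene. Friction and masses are not known exactly. Their poses are not given: they have to be found in the camera images.
- red_tin_center (a point): Upright round spice tin, bare aluminium with a red band and red top, 44 mm diameter, 46 mm tall, about 0.1 kg, standing on the stone. The point is its centre, 23 mm above its underside; z is its axis.
- yellow_tin_center (a point): The same tin with a yellow band and yellow top: 44 mm diameter, 46 mm tall. The point is its centre, 23 mm above its underside; z is its axis.
- blue_clip_center (a point): Blue plastic bag clip, a bar 90 mm long (its x axis), 16 mm wide (y) and 20 mm high (z), about 35 g, lying on the stone. The point is its centre, 10 mm above its underside.
- green_clip_center (a point): Green plastic bag clip, the same: 90 mm long (x), 16 mm wide (y), 20 mm high (z). The point is its centre, 10 mm above its underside.
- lid_grip (a point): Orange silicone lid, stiff: a disc of 80 mm diameter, 8 mm thick, lying flat, with one upright grip tab in the middle of its top, 34 mm long (x axis), 12 mm thick (y axis), rising from the disc to 38 mm above the lid's underside. The point is in the tab, on the lid's axis, 24 mm above the underside. About 70 g.
- rack_foot (a point): Fixed slanted tin rack, white lane, wooden sides, low end roughly towards the robot. Point: low end of the lane, on it, mid-width, at the stop, 18 mm above the stone. x points level along the lane to its high end, z up; the surface rises 18 degrees for 175 mm. Lane 62 mm wide; side guides stand 6 mm, the stop 30 mm above it; top edge 80 mm above the stone. Slippery: a released tin slides down to the stop or next tin.
- glass_box_floor (a point): Open square glass container, fixed, 130 x 130 mm outside, walls 5 mm thick (120 mm square inside), rim about 46 mm above the stone. The point is the centre of its inner floor, 5 mm above the stone; x and y run parallel to its sides.
- bamboo_box_floor (a point): Open square bamboo box, fixed, 140 x 140 mm outside, walls 6 mm thick (128 mm square inside), rim 50 mm above the stone; its hinged flap is folded back and slopes from the far (+x) rim down to the stone, about 115 mm farther out. The point is the centre of its inner floor, 6 mm above the stone; x and y run parallel to its sides.
- canister: Bystander: closed brushed aluminium canister, 92 mm diameter, 119 mm tall with its knob. Origin at the centre of its underside.
- timer: Bystander: small grey kitchen timer lying on the stone, 62 x 62 x 28 mm, with a round white button. Origin at the centre of its underside.
Mind the look-alikes: they are no part of the job. Of the things that look like the part that bears green_clip_center, take the one that is farthest from the robot's base at the start.

How it is judged (in metres and radians):
At the end, for the whole second after the job is handed in: Tins upright on the lane, red at the stop, yellow right behind (11 mm along, 14 across, 9 in height); both clips in the glass container, below 40 mm over its floor, within 0.48 rad of level; lid tab up, within 0.15 rad of flat, on the bamboo box's floor; all released and at rest (x of red_tin_center in the frame of rack_foot between 0.0028 and 0.0248 m and y of red_tin_center in the frame of rack_foot between -0.014 and 0.014 m and z of red_tin_center in the frame of rack_foot between 0.0197 and 0.0377 m and angle between each of red_tin_center, yellow_tin_center's own z axis and vertical below 0.45 rad and x of yellow_tin_center in the frame of rack_foot between 0.0446 and 0.0666 m and y of yellow_tin_center in the frame of rack_foot between -0.014 and 0.014 m and z of yellow_tin_center in the frame of rack_foot between 0.0333 and 0.0513 m and x of blue_clip_center in the frame of glass_box_floor between -0.055 and 0.055 m and y of blue_clip_center in the frame of glass_box_floor between -0.055 and 0.055 m and z of blue_clip_center in the frame of glass_box_floor between 0 and 0.04 m and angle between blue_clip_center's own x axis and vertical between 1.091 and 2.051 rad and x of green_clip_center in the frame of glass_box_floor between -0.055 and 0.055 m and y of green_clip_center in the frame of glass_box_floor between -0.055 and 0.055 m and z of green_clip_center in the frame of glass_box_floor between 0 and 0.04 m and angle between green_clip_center's own x axis and vertical between 1.091 and 2.051 rad and x of lid_grip in the frame of bamboo_box_floor between -0.035 and 0.035 m and y of lid_grip in the frame of bamboo_box_floor between -0.035 and 0.035 m and z of lid_grip in the frame of bamboo_box_floor between 0.014 and 0.034 m and angle between lid_grip's own z axis and vertical below 0.15 rad and linear speed of each of red_tin, yellow_tin, blue_clip, green_clip, lid below 0.02 m/s and angular speed of each of red_tin, yellow_tin, blue_clip, green_clip, lid below 0.3 rad/s); the robot touches nothing.
It fails at once if the canister is disturbed (moved over 20 mm) (distance of canister from where it was at the start of the episode above 0.02 m).
It fails at once if the timer is disturbed (moved over 20 mm) (distance of timer from where it was at the start of the episode above 0.02 m).
It fails at once if a thing is dropped into its place from a height (over 1.2 m/s there) ((horizontal distance between red_tin_center and rack_foot below 0.2 m and height (world z) of red_tin_center below 0.12 m and linear speed of red_tin above 1.2 m/s) or (horizontal distance between yellow_tin_center and rack_foot below 0.2 m and height (world z) of yellow_tin_center below 0.12 m and linear speed of yellow_tin above 1.2 m/s) or (horizontal distance between blue_clip_center and glass_box_floor below 0.07 m and height (world z) of blue_clip_center below 0.07 m and linear speed of blue_clip above 1.2 m/s) or (horizontal distance between green_clip_center and glass_box_floor below 0.07 m and height (world z) of green_clip_center below 0.07 m and linear speed of green_clip above 1.2 m/s) or (horizontal distance between lid_grip and bamboo_box_floor below 0.07 m and height (world z) of lid_grip below 0.08 m and linear speed of lid above 1.2 m/s)).
It also fails if it takes over 122 s, if anything falls off the work surface, if the arm or the gripper's body presses on something with over 40 N, if the wrist force passes 120 N, or if a joint passes its speed limit or range.

## Working session

There is one attempt and no reset: what is moved stays moved. The work goes in short steps, Python scripts to look and compute and a tool call to move; the robot and the scene stay as the last step left them, time stands still between calls to the robot, and variables do not carry over. Pictures are saved under pics/ and viewed, and the job is handed in when it is done.

Besides the shell and the picture viewer there is one more tool, called by a JSON object that holds its "fn" and its "kwargs". servo_tool: Moves the arm, as the interface text tells. Its arguments: {"type":"object","properties":{"commands":{"type":"array","items":{"type":"object","properties":{"tx":{"type":"number"},"ty":{"type":"number"},"tz":{"type":"number"},"yaw":{"type":"number"}}}},"jaw":{"type":"number"},"squeeze":{"type":"number"}},"required":["commands"]}

```bash
mkdir -p pics; cat > h.py <<'E'
import numpy as np, cv2
from station import manip, optics
def cap(n,save=None):
    c=optics.capture(n)
    if save: cv2.imwrite('pics/'+save+'.png',cv2.cvtColor(c['image'],cv2.COLOR_RGB2BGR))
    return c
def rays(c,uv):
    uv=np.asarray(uv,float).reshape(-1,1,2)
    n=cv2.undistortPoints(uv,np.array(c['K'],float),np.array(c['dist'],float)).reshape(-1,2)
    d=np.c_[n,np.ones(len(n))]
    R=np.array(c['R']);t=np.array(c['t'])
    return -R.T@t, d@R
def onplane(c,uv,z):
    o,d=rays(c,uv); s=(z-o[2])/d[:,2]; return o+d*s[:,None]
def cloud(c):
    h,w=c['z_map'].shape
    vv,uu=np.mgrid[:h,:w]
    o,d=rays(c,np.c_[uu.ravel(),vv.ravel()])
    P=o+d*c['z_map'].ravel()[:,None]
    P[c['z_map'].ravel()==0]=np.nan
    return P.reshape(h,w,3)
def st():
    s=manip.observe();R=np.array(s['eef_rot'])
    print('t',s['time_s'],'p',np.round(s['eef_pos'],1),'x',np.round(R[:,0],3),'z',np.round(R[:,2],3),'F',np.round(s['wrist_force'],1),'op',s['opening'],'q7',np.round(s['qpos'][6],2))
    return s
E
python3 - <<'E'
from h import *
st()
for n in ['top','side','wrist']:
    c=cap(n,n+'0'); o,_=rays(c,[[256,192]]); print(n,o, np.array(c['R'])[2])
E
```

```text
t 0.0 p [ 142.2 -633.6  230.4] x [ 0.219 -0.976 -0.002] z [-0.001  0.002 -1.   ] F [ 0.5  0.3 -0.6] op 1.003243862977092 q7 -0.07
top [ 338.44112585   -7.71500697 1087.91741946] [ 0.08206818  0.0215708  -0.99639325]
side [-242.04054871  720.75924415  833.98759778] [ 0.52035363 -0.57049604 -0.63542614]
wrist [ 218.46504369 -615.99388246  373.24673868] [-0.29785538 -0.06462602 -0.95242094]
```

View pics/top0.png

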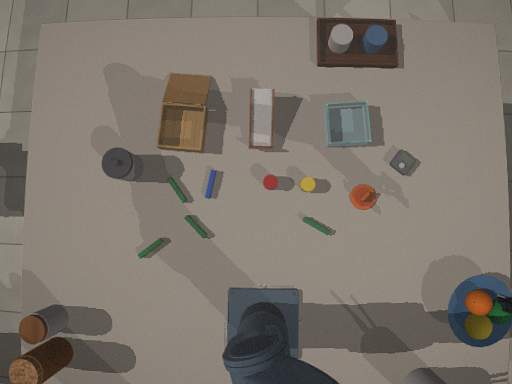

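View pics/side0.png

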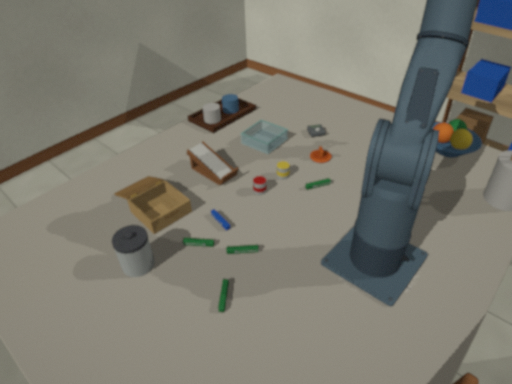

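View pics/wrist0.png

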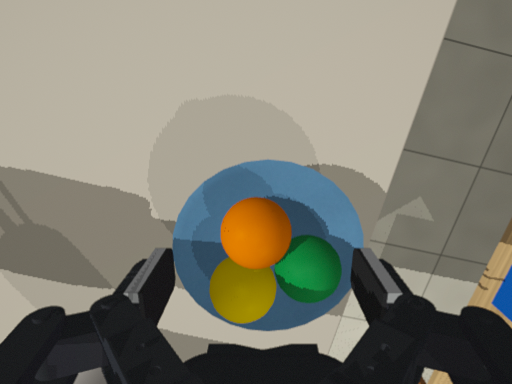

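The top view, with image up = +x and image left = +y, shows:

- Red tin (270,182), yellow tin (308,184), lid (363,197).
- Blue clip (210,184).
- Green clip candidates (177,190), (196,227), (150,248) and (317,226).
- Rack (262,118), glass box (348,124), bamboo box (183,127).
- Timer (402,162), canister (119,164).

Next I'll measure these.

```bash
cat > m.py <<'E'
from h import *
c=cap('top'); im=c['image']; P=cloud(c)
hsv=cv2.cvtColor(im,cv2.COLOR_RGB2HSV)
print(c['K'][0][0])
def comps(name,lo,hi,amin=20):
    m=cv2.inRange(hsv,np.array(lo),np.array(hi))
    n,l,s,ce=cv2.connectedComponentsWithStats(m)
    for i in range(1,n):
        if s[i,4]<amin: continue
        ys,xs=np.where(l==i)
        Q=P[ys,xs]; zt=np.nanpercentile(Q[:,2],80)
        (cx,cy),(w,h),a=cv2.minAreaRect(np.c_[xs,ys].astype(np.float32))
        print(name,'px',np.round(ce[i],1),'area',s[i,4],'wh',round(w,1),round(h,1),'ztop',np.round(zt,1),'med',np.round(np.nanmedian(Q,0),1))
        yield l==i,zt
for cn,lo,hi in [('green',(45,80,30),(85,255,255)),('blue',(105,120,60),(125,255,255))]:
    for m,z in comps(cn,lo,hi):
        ys,xs=np.where(m)
        W=onplane(c,np.c_[xs,ys],20)[:,:2]
        r=cv2.minAreaRect(W.astype(np.float32)); 
        print('   center',W.mean(0).round(1),'rect',np.round(r[0],1),np.round(r[1],1),'dist',np.hypot(*W.mean(0)).round(1), end=' ')
        u,s,v=np.linalg.svd(W-W.mean(0),full_matrices=False); print('axis',v[0].round(3), 'deg',np.degrees(np.arctan2(v[0][1],v[0][0])).round(1))
for cn,lo,hi in [('red',(0,150,60),(5,255,255)),('red2',(172,120,60),(180,255,255)),('yel',(22,150,80),(32,255,255)),('orange',(5,150,60),(15,255,255))]:
    for m,z in comps(cn,lo,hi):
        ys,xs=np.where(m)
        for zz in (8,38,46): print('   z',zz,onplane(c,np.c_[xs,ys],zz).mean(0).round(1))
E
python3 m.py
python3 - <<'E'
from h import *
im=cv2.imread('pics/top0.png')
a=cv2.resize(im[60:210,95:220],None,fx=5,fy=4.0,interpolation=cv2.INTER_CUBIC)
cv2.imwrite('pics/cA.png',cv2.resize(im[60:210,95:225],None,fx=4,fy=4,interpolation=cv2.INTER_CUBIC))
cv2.imwrite('pics/cB.png',cv2.resize(im[80:220,240:420],None,fx=4,fy=4,interpolation=cv2.INTER_CUBIC))
E
```

```text
346.711668352471
green px [176.6 189.7] area 112 wh 26.9 4.0 ztop 21.4 med [407.3 271.   20.1]
   center [408.2 271.7] rect [408.1 271.7] [85.1 12.7] dist 490.3 axis [-0.807 -0.591] deg -143.8
green px [195.3 226.6] area 117 wh 27.7 4.1 ztop 21.5 med [293.6 210.6  20.2]
   center [294.8 210.1] rect [295.4 210.7] [85.8 12.8] dist 362.0 axis [-0.705 -0.71 ] deg -134.8
green px [316.3 225.7] area 128 wh 28.8 4.3 ztop 22.1 med [ 301.6 -161.1   20.4]
   center [ 302.5 -162.2] rect [ 302.7 -161.8] [87.9 13.3] dist 343.2 axis [-0.488 -0.873] deg -119.2
green px [149.4 248.1] area 116 wh 4.5 27.2 ztop 21.4 med [225.7 353.2  20. ]
   center [225.5 352.5] rect [226.9 351.8] [14.1 85.5] dist 418.5 axis [-0.622  0.783] deg 128.5
green px [498.5 313.8] area 358 wh 25.3 19.5 ztop 109.4 med [  48.3 -687.2  101.3]
   center [  26.5 -745. ] rect [  25.7 -742.9] [85.9 62.6] dist 745.5 axis [-0.67  -0.742] deg -132.1
blue px [210.1 183.7] area 122 wh 4.4 27.7 ztop 21.7 med [427.2 167.1  19.6]
   center [428. 167.] rect [428. 167.] [13.7 86. ] dist 459.4 axis [-0.979  0.202] deg 168.4
red px [270.1 181.
[... 309 characters left out ...]
6. ]
yel px [480.9 327.7] area 379 wh 22.0 22.0 ztop 110.5 med [  13.6 -630.   104.9]
   z 8 [ -19.1 -693.1    8. ]
   z 38 [  -9.2 -674.    38. ]
   z 46 [  -6.5 -669.    46. ]
orange px [361.6 196.6] area 421 wh 24.0 24.0 ztop 11.3 med [ 394.  -302.8    9.1]
   z 8 [ 393.6 -305.8    8. ]
   z 38 [ 392.1 -297.5   38. ]
   z 46 [ 391.7 -295.3   46. ]
orange px [478.5 302.3] area 555 wh 25.0 27.0 ztop 109.0 med [  85.8 -625.   100.1]
   z 8 [  61.8 -683.5    8. ]
   z 38 [  69.5 -664.7   38. ]
   z 46 [  71.6 -659.7   46. ]
orange px [ 34.4 364.9] area 70 wh 34.0 13.8 ztop 161.8 med [-87.  626.7 160.6]
   z 8 [-171.2  742.1    8. ]
   z 38 [-157.   721.3   38. ]
   z 46 [-153.3  715.8   46. ]
```

View pics/cA.png

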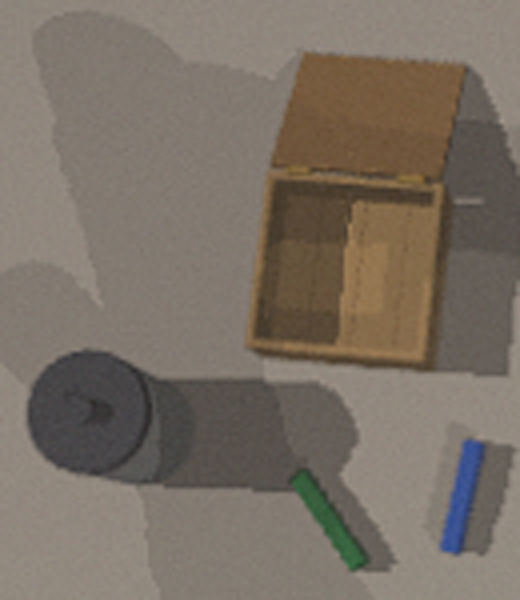

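View pics/cB.png

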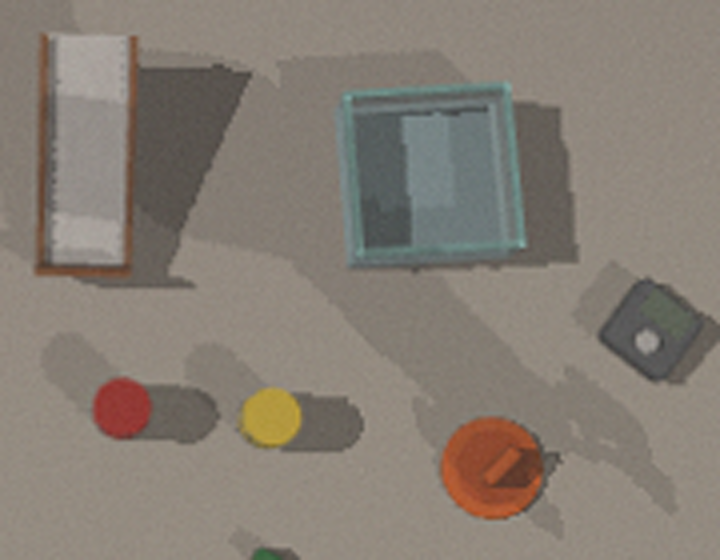

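```bash
cat > m2.py <<'E'
from h import *
c=cap('top'); P=cloud(c); im=c['image']; hsv=cv2.cvtColor(im,cv2.COLOR_RGB2HSV)
X,Y,Z=P[...,0],P[...,1],P[...,2]
print('stone z', np.nanmedian(Z[150:240,220:340]))
def rect(m,n):
    W=P[m][:,:2].astype(np.float32); r=cv2.minAreaRect(W); print(n,len(W),'c',np.round(r[0],1),'wh',np.round(r[1],1),'ang',round(r[2],2)); return W
U=np.arange(512)[None,:]+0*Z; V=np.arange(384)[:,None]+0*Z
def box(u0,v0,u1,v1): return (U>=u0)&(U<=u1)&(V>=v0)&(V<=v1)
# lid tab
m=box(345,178,385,215)&(Z>25); W=rect(m,'tab')
v=np.linalg.svd(W-W.mean(0),full_matrices=False)[2]; print(W.mean(0),v[0])
# rack
m=box(244,82,280,155)&(Z>12); rect(m,'rack all')
b=box(244,82,280,155)
lane=b&(hsv[...,1]<60)&(Z>20)&(hsv[...,2]>90)
rect(lane,'lane'); Q=P[lane]; A=np.c_[Q[:,:2],np.ones(len(Q))]; co=np.linalg.lstsq(A,Q[:,2],rcond=None)[0]; print('plane',co,'slope deg',np.degrees(np.arctan(np.hypot(*co[:2]))),'dir',np.degrees(np.arctan2(co[1],co[0])))
print('lane mean',Q.mean(0))
for v in range(84,154,3):
    r=lane[v]; 
    if r.sum()>3: print(v,P[v][r].mean(0).round(1), np.ptp(P[v][r][:,1]).round(1))
wood=b&(hsv[...,1]>=80)&(Z>15); 
print('stop rows'); 
for v in range(143,153): print(v, P[v,262].round(1), hsv[v,262])
# boxes by rim
rect(box(320,95,375,152)&(Z>38),'glass rim'); rect(box(155,95,215,157)&(Z>44)&(Z<58),'bamboo rim')
rect(box(385,145,420,180)&(Z>20),'timer')
rect(box(98,140,138,185)&(Z>95),'can')
E
python3 m2.py
```

```text
stone z 0.488295765049088
tab 44 c [ 395.1 -307.6] wh [11.1 30.8] ang 46.19
[ 394.86716 -307.4193 ] [-0.7208703  0.69307  ]
rack all 1453 c [625.3  11.4] wh [ 74.1 179.4] ang 89.18
lane 1130 c [628.8  13.6] wh [ 69.6 172.5] ang 89.18
plane [ 3.18408497e-01 -1.22481968e-02 -1.55880629e+02] slope deg 17.674166828453654 dir -2.2029065134549506
lane mean [635.13139918  10.54635384  46.22143152]
90 [710.5   9.9  71.1] 57.6
93 [702.4   9.8  67.4] 58.0
96 [693.7   9.8  65.3] 58.0
99 [685.2  11.5  62.3] 66.7
102 [676.8  11.5  58.9] 66.9
105 [668.   11.4  56.9] 66.9
108 [659.3   9.5  54.6] 58.1
111 [651.   10.2  50.5] 58.3
114 [642.1   9.4  48.6] 58.3
117 [633.7   9.3  44.9] 58.5
120 [624.9   9.3  42.4] 58.5
123 [616.    9.2  40.2] 58.6
126 [607.3  12.4  37.4] 67.7
129 [598.6  10.6  33.9] 62.0
132 [589.7  10.5  31.8] 62.2
135 [581.    9.7  28.3] 62.0
138 [572.2  12.   25. ] 59.3
141 [563.1  13.   23. ] 59.4
144 [553.8  17.4  21.7] 40.5
stop rows
143 [557.2   7.2  21.2] [ 15  18 144]
144 [553.9   7.1  21.8] [ 10  21 148]
145 [552.3   7.2  13.9] [ 14  23 147]
146 [545.7   6.9  31.1] [12 35 96]
147 [539.4   6.7  47.5] [ 10 121 110]
148 [536.8   6.7  44.8] [ 12 136 120]
149 [541.4   7.2   4.1] [ 16  59 104]
150 [538.6   7.2   1.9] [ 18  31 100]
151 [5.357e+02 7.200e+00 2.000e-01] [ 14  31 140]
152 [532.    7.1   2.6] [ 17  33 149]
glass rim 403 c [ 621.5 -257. ] wh [134.5 132.2] ang 4.53
bamboo rim 726 c [619.8 257.2] wh [144.  175.7] ang 84.96
timer 352 c [ 501.6 -434.3] wh [62.  63.3] ang 50.48
can 745 c [480.3 431.4] wh [86.7 89.9] ang 0.57
```

```bash
cat > plan.py <<'E'
import sys
from h import *
# usage: plan.py x y z [jaw angle deg world (mod 180)]
a=[float(v) for v in sys.argv[1:]]
s=st(); R=np.array(s['eef_rot']); d=np.array(a[:3])-np.array(s['eef_pos'])
t=R.T@d/10
print('shift in tool axes at current yaw, cm:',t.round(2),'rows>=',np.abs(np.linalg.norm(t)/4.17).round(1))
if len(a)>3:
    cur=np.degrees(np.arctan2(R[1,0],R[0,0])); dy=(a[3]-cur+90)%180-90
    yaw=-np.radians(dy)
    # after the yaw: tool x at a[3] mod 180
    th=np.radians(cur+dy); x=np.array([np.cos(th),np.sin(th)]); y=np.array([x[1],-x[0]])
    print('yaw',round(yaw,3),'rows>=',round(abs(yaw)/0.125,1),' after yaw shift tx,ty,tz cm:',(x@d[:2]/10).round(2),(y@d[:2]/10).round(2),(-d[2]/10).round(2))
E
python3 - <<'E'
from h import *
c=cap('top')
print(onplane(c,np.array([[250,350],[435,365],[272,178],[440,183],[250,345]])/4+[95,60],50).round(1))
print(onplane(c,np.array([[345,95],[510,85],[525,245],[350,265]])/4+[240,80],46).round(1))
E
python3 plan.py 434.5 -19 120 -91
```

```text
[[535.6 328.2  50. ]
 [524.5 184.   50. ]
 [671.9 317.   50. ]
 [667.4 184.5  50. ]
 [539.5 328.4  50. ]]
[[ 677.6 -190.3   46. ]
 [ 687.8 -319.1   46. ]
 [ 561.6 -327.6   46. ]
 [ 544.1 -192.8   46. ]]
t 0.3 p [ 142.3 -634.   231. ] x [ 0.219 -0.976 -0.001] z [-0.     0.001 -1.   ] F [-0.3  0.1  1.1] op 1.0001804222401476 q7 -0.07
shift in tool axes at current yaw, cm: [-53.6  -41.98  11.13] rows>= 16.5
yaw 0.238 rows>= 1.9  after yaw shift tx,ty,tz cm: -62.0 -28.14 11.1
```

Green target: (177,190), 490 mm from the base. The next farthest is (150,248) at 418 mm, and the other two are at 362 and 343 mm. The close crop shows it as a plain green bar beside the canister's shadow. Red tin first.

{"fn": "servo_tool", "kwargs": {"commands": [{"yaw": 0.12},{"yaw": 0.12},{"tx": -3.0,"ty": -2.2},{"tx": -3.3,"ty": -2.2},{"tx": -3.3,"ty": -2.2},{"tx": -3.3,"ty": -2.2},{"tx": -3.3,"ty": -2.2},{"tx": -3.3,"ty": -2.2}], "jaw": 0, "squeeze": 40}}

```text
$.commands[0]: bad value
```

```bash
python3 plan.py 434.5 -19 120 -91
```

```text
t 0.3 p [ 142.3 -634.   231. ] x [ 0.219 -0.976 -0.001] z [-0.     0.001 -1.   ] F [-0.3  0.1  1.1] op 1.0001804222401476 q7 -0.07
shift in tool axes at current yaw, cm: [-53.6  -41.98  11.13] rows>= 16.5
yaw 0.238 rows>= 1.9  after yaw shift tx,ty,tz cm: -62.0 -28.14 11.1
```

{"fn": "servo_tool", "kwargs": {"commands": [{"tx": 0,"ty": 0,"tz": 0,"yaw": 0.12},{"tx": 0,"ty": 0,"tz": 0,"yaw": 0.12},{"tx": -3.0,"ty": -2.2,"tz": 0,"yaw": 0},{"tx": -3.3,"ty": -2.2,"tz": 0,"yaw": 0},{"tx": -3.3,"ty": -2.2,"tz": 0,"yaw": 0},{"tx": -3.3,"ty": -2.2,"tz": 0,"yaw": 0},{"tx": -3.3,"ty": -2.2,"tz": 0,"yaw": 0},{"tx": -3.3,"ty": -2.2,"tz": 0,"yaw": 0}], "jaw": 0, "squeeze": 40}}

```text
time_s: 0.97
eef_pos: [276.3, -444.4, 229.0]
eef_rot: [[-0.049, -0.999, -0.005], [-0.999, 0.049, -0.005], [0.006, 0.005, -1.0]]
wrist_force: [0.3, -0.6, 0.4]
opening: 0.999
```

```bash
python3 plan.py 434.5 -19 120 -91
```

```text
t 0.9667 p [ 276.3 -444.4  229. ] x [-0.049 -0.999  0.006] z [-0.005 -0.005 -1.   ] F [ 0.3 -0.6  0.4] op 0.9991018198803792 q7 -0.7
shift in tool axes at current yaw, cm: [-43.33 -13.76  10.6 ] rows>= 11.2
yaw -0.032 rows>= 0.3  after yaw shift tx,ty,tz cm: -42.81 -15.08 10.9
```

{"fn": "servo_tool", "kwargs": {"commands": [{"tx": -3.9,"ty": -1.4,"tz": 0,"yaw": -0.03},{"tx": -3.9,"ty": -1.4,"tz": 0,"yaw": 0},{"tx": -3.9,"ty": -1.4,"tz": 0,"yaw": 0},{"tx": -3.9,"ty": -1.4,"tz": 0,"yaw": 0},{"tx": -3.9,"ty": -1.4,"tz": 0.5,"yaw": 0},{"tx": -3.9,"ty": -1.4,"tz": 0.5,"yaw": 0},{"tx": -3.9,"ty": -1.4,"tz": 0.5,"yaw": 0},{"tx": -3.9,"ty": -1.4,"tz": 0.5,"yaw": 0}]}}

```text
time_s: 1.63
eef_pos: [396.2, -134.5, 209.6]
eef_rot: [[-0.017, -1.0, 0.004], [-1.0, 0.017, -0.011], [0.011, -0.004, -1.0]]
wrist_force: [1.5, -0.2, -0.1]
opening: 1.001
```

```bash
python3 plan.py 434.5 -19 120 -91
```

```text
t 1.6333 p [ 396.2 -134.5  209.6] x [-0.017 -1.     0.011] z [ 0.004 -0.011 -1.   ] F [ 1.5 -0.2 -0.1] op 1.001013620197134 q7 -1.45
shift in tool axes at current yaw, cm: [-11.72  -3.6    8.84] rows>= 3.6
yaw 0.001 rows>= 0.0  after yaw shift tx,ty,tz cm: -11.62 -3.62 8.96
```

{"fn": "servo_tool", "kwargs": {"commands": [{"tx": -3.9,"ty": -1.2,"tz": 1,"yaw": 0},{"tx": -3.9,"ty": -1.2,"tz": 1,"yaw": 0},{"tx": -3.6,"ty": -1.1,"tz": 1,"yaw": 0},{"tx": 0,"ty": 0,"tz": 3,"yaw": 0},{"tx": 0,"ty": 0,"tz": 3,"yaw": 0},{"tx": 0,"ty": 0,"tz": 0,"yaw": 0},{"tx": 0,"ty": 0,"tz": 0,"yaw": 0}]}}

```text
time_s: 2.22
eef_pos: [439.3, -8.8, 119.3]
eef_rot: [[-0.001, -1.0, 0.015], [-1.0, 0.001, -0.007], [0.007, -0.015, -1.0]]
wrist_force: [0.4, -0.4, 1.1]
opening: 1.001
```

```bash
python3 plan.py 434.5 -19 13 -91; python3 -c "
from h import *
cap('wrist','w1')"
```

```text
t 2.2167 p [439.3  -8.8 119.3] x [-0.001 -1.     0.007] z [ 0.015 -0.007 -1.   ] F [ 0.4 -0.4  1.1] op 1.0009038214617223 q7 -1.85
shift in tool axes at current yaw, cm: [ 0.95  0.64 10.63] rows>= 2.6
yaw 0.016 rows>= 0.1  after yaw shift tx,ty,tz cm: 1.03 0.47 10.63
```

View pics/w1.png

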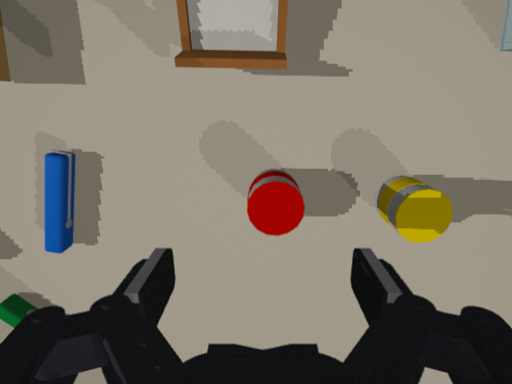

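The wrist view shows the red top at (276,206), yellow top at (421,215), blue clip at (60,202), and the rack stop across (177–287,60). I'll cross-check these positions.

```bash
python3 - <<'E'
from h import *
c=cap('wrist')
print('red,yel',onplane(c,[[276,206],[421,216]],46).round(1))
print('blue',onplane(c,[[59,203]],20).round(1))
print('stop top corners inner',onplane(c,[[178,56],[287,54]],48).round(1), 'outer',onplane(c,[[176,66],[286,67]],40))
E
```

```text
red,yel [[ 438.   -18.8   46. ]
 [ 429.5 -130.    46. ]]
blue [[432.2 162.2  20. ]]
stop top corners inner [[542.2  46.1  48. ]
 [543.3 -24.7  48. ]] outer [[536.94225868  49.93557891  40.        ]
 [536.19570947 -24.81996149  40.        ]]
```

{"fn": "servo_tool", "kwargs": {"commands": [{"tx": 1.0,"ty": 0.5,"tz": 2,"yaw": 0.01},{"tx": 0,"ty": 0,"tz": 3,"yaw": 0},{"tx": 0,"ty": 0,"tz": 2,"yaw": 0},{"tx": 0,"ty": 0,"tz": 0,"yaw": 0}]}}

```text
time_s: 2.65
eef_pos: [442.8, -24.2, 55.8]
eef_rot: [[-0.02, -0.999, 0.033], [-1.0, 0.02, -0.01], [0.009, -0.033, -0.999]]
wrist_force: [-0.8, 0.2, -0.1]
opening: 0.999
```

```bash
python3 plan.py 434.5 -19 13 -91
```

```text
t 2.65 p [442.8 -24.2  55.8] x [-0.02  -1.     0.009] z [ 0.033 -0.01  -0.999] F [-0.8  0.2 -0.1] op 0.9993107261175822 q7 -1.92
shift in tool axes at current yaw, cm: [-0.54  0.98  4.25] rows>= 1.1
yaw -0.003 rows>= 0.0  after yaw shift tx,ty,tz cm: -0.5 0.84 4.28
```

```bash
python3 -c "
from h import *
s=st();print(np.round(s['qpos'],3),np.round(s['qvel'],3))"
```

```text
t 2.65 p [442.8 -24.2  55.8] x [-0.02  -1.     0.009] z [ 0.033 -0.01  -0.999] F [-0.8  0.2 -0.1] op 0.9993107261175822 q7 -1.92
[ 0.139  0.501 -0.232  2.194  0.29   0.442 -1.917] [ 0.024 -0.069 -0.007 -0.021 -0.031  0.05   0.029]
```

{"fn": "servo_tool", "kwargs": {"commands": [{"tx": -0.5,"ty": 0.7,"tz": 1.2,"yaw": 0},{"tx": 0,"ty": 0,"tz": 1.5,"yaw": 0},{"tx": 0,"ty": 0,"tz": 1.0,"yaw": 0},{"tx": 0,"ty": 0,"tz": 0.3,"yaw": 0},{"tx": 0,"ty": 0,"tz": 0,"yaw": 0}]}}

```text
time_s: 3.07
eef_pos: [443.5, -22.8, 21.8]
eef_rot: [[-0.027, -0.999, 0.044], [-1.0, 0.027, -0.013], [0.011, -0.044, -0.999]]
wrist_force: [-0.5, 0.5, -0.3]
opening: 0.998
```

```bash
python3 plan.py 436.5 -19 13 -91
```

```text
t 3.0667 p [443.5 -22.8  21.8] x [-0.027 -1.     0.011] z [ 0.044 -0.013 -0.999] F [-0.5  0.5 -0.3] op 0.9982929350106464 q7 -1.97
shift in tool axes at current yaw, cm: [-0.37  0.75  0.85] rows>= 0.3
yaw -0.01 rows>= 0.1  after yaw shift tx,ty,tz cm: -0.36 0.71 0.88
```

{"fn": "servo_tool", "kwargs": {"commands": [{"tx": -0.4,"ty": 0.7,"tz": 0.5,"yaw": 0},{"tx": 0,"ty": 0.3,"tz": 0.4,"yaw": 0},{"tx": 0,"ty": 0,"tz": 0,"yaw": 0}]}}

```text
time_s: 3.32
eef_pos: [435.4, -18.8, 14.1]
eef_rot: [[-0.029, -0.998, 0.048], [-1.0, 0.028, -0.013], [0.011, -0.049, -0.999]]
wrist_force: [0.6, 0.1, 0.3]
opening: 0.998
```

```bash
python3 plan.py 436.5 -19 13 -91; python3 -c "
from h import *
cap('wrist','w2')"
```

```text
t 3.3167 p [435.4 -18.8  14.1] x [-0.029 -1.     0.011] z [ 0.048 -0.013 -0.999] F [0.6 0.1 0.3] op 0.9983303865239529 q7 -2.0
shift in tool axes at current yaw, cm: [ 0.02 -0.1   0.12] rows>= 0.0
yaw -0.012 rows>= 0.1  after yaw shift tx,ty,tz cm: 0.02 -0.11 0.11
```

View pics/w2.png

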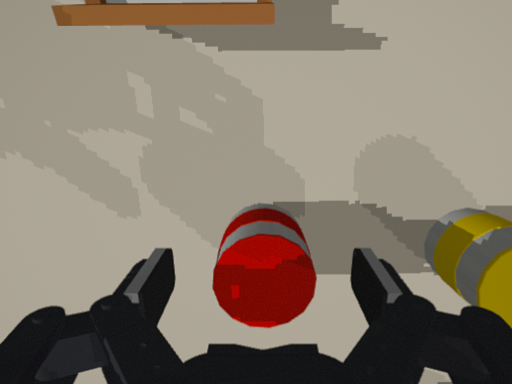

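The red tin at (265,270) sits between the open fingers. Closing.

{"fn": "servo_tool", "kwargs": {"commands": [{"tx": 0,"ty": 0,"tz": 0,"yaw": 0},{"tx": 0,"ty": 0,"tz": 0,"yaw": 0},{"tx": 0,"ty": 0,"tz": 0,"yaw": 0},{"tx": 0,"ty": 0,"tz": 0,"yaw": 0},{"tx": 0,"ty": 0,"tz": 0,"yaw": 0},{"tx": 0,"ty": 0,"tz": 0,"yaw": 0}], "jaw": 1, "squeeze": 40}}

```text
time_s: 3.87
eef_pos: [436.2, -18.6, 15.3]
eef_rot: [[-0.029, -0.998, 0.05], [-1.0, 0.028, -0.013], [0.011, -0.05, -0.999]]
wrist_force: [-0.3, 0.3, -0.7]
opening: 0.505
```

{"fn": "servo_tool", "kwargs": {"commands": [{"tx": 0,"ty": 0,"tz": 0,"yaw": 0},{"tx": 0,"ty": 0,"tz": -1,"yaw": 0},{"tx": 0,"ty": 0,"tz": -2,"yaw": 0},{"tx": 0,"ty": 0,"tz": -2,"yaw": 0},{"tx": 0,"ty": 0,"tz": -2,"yaw": 0},{"tx": 0,"ty": 0,"tz": -2,"yaw": 0},{"tx": 0,"ty": 0,"tz": -1,"yaw": 0},{"tx": 0,"ty": 0,"tz": 0,"yaw": 0}]}}

```text
time_s: 4.53
eef_pos: [429.1, -17.4, 121.8]
eef_rot: [[-0.028, -0.999, 0.046], [-1.0, 0.027, -0.014], [0.012, -0.046, -0.999]]
wrist_force: [0.6, -0.3, -0.7]
opening: 0.504
```

```bash
python3 plan.py 573 12 120 -91; python3 -c "
from h import *
cap('wrist','w3')"
```

```text
t 4.5333 p [429.1 -17.4 121.8] x [-0.028 -1.     0.012] z [ 0.046 -0.014 -0.999] F [ 0.6 -0.3 -0.7] op 0.5040482420637586 q7 -1.88
shift in tool axes at current yaw, cm: [ -3.34 -14.28   0.8 ] rows>= 3.5
yaw -0.01 rows>= 0.1  after yaw shift tx,ty,tz cm: -3.19 -14.33 0.18
```

View pics/w3.png

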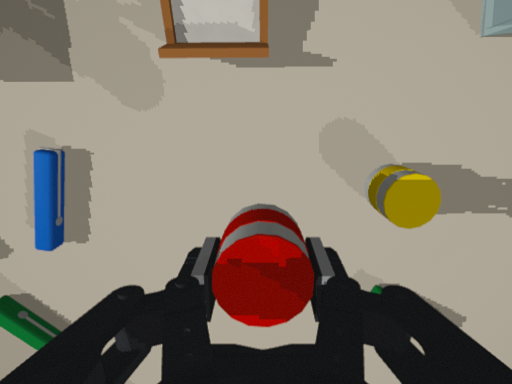

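Held (opening 0.50 ≈ 43 mm). The rack stop is ahead at (213,49). Moving over the lane.

{"fn": "servo_tool", "kwargs": {"commands": [{"tx": -0.7,"ty": -3.0,"tz": 0,"yaw": 0},{"tx": -0.8,"ty": -3.5,"tz": 0,"yaw": 0},{"tx": -0.8,"ty": -3.5,"tz": 0,"yaw": 0},{"tx": -0.6,"ty": -3.0,"tz": 0,"yaw": 0},{"tx": 0,"ty": 0,"tz": 0,"yaw": 0},{"tx": 0,"ty": 0,"tz": 0,"yaw": 0}]}}

```text
time_s: 5.08
eef_pos: [558.7, 7.3, 121.0]
eef_rot: [[-0.029, -0.999, 0.035], [-0.999, 0.029, -0.016], [0.015, -0.036, -0.999]]
wrist_force: [0.0, -0.5, -1.0]
opening: 0.5
```

```bash
python3 plan.py 570 11.5 75 -91; python3 -c "
from h import *
cap('wrist','w4')"
```

```text
t 5.0833 p [558.7   7.3 121. ] x [-0.029 -0.999  0.015] z [ 0.035 -0.016 -0.999] F [ 0.  -0.5 -1. ] op 0.49993029559075325 q7 -1.91
shift in tool axes at current yaw, cm: [-0.53 -0.95  4.63] rows>= 1.1
yaw -0.012 rows>= 0.1  after yaw shift tx,ty,tz cm: -0.44 -1.12 4.6
```

View pics/w4.png

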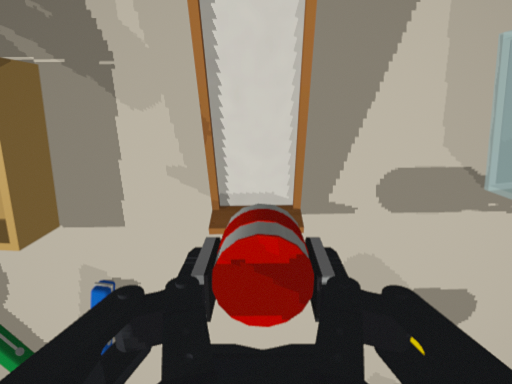

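```bash
python3 - <<'E'
from h import *
c=cap('wrist')
print('stop outer top',onplane(c,[[210,213],[303,207]],47).round(1),onplane(c,[[209,232],[303,230]],47).round(1))
P=cloud(c)
for u,v in [(256,100),(256,150),(256,190),(256,203),(235,208),(225,215),(215,220),(225,225)]: print(u,v,P[v,u].round(1))
for v in (60,120,180): print(v,[ (u,P[v,u].round(0)) for u in (205,215,225,285,300)])
E
```

```text
stop outer top [[554.8  47.2  47. ]
 [557.2 -23.5  47. ]] [[539.3  49.1  47. ]
 [538.4 -23.7  47. ]]
256 100 [636.    9.4  45.9]
256 150 [599.7  10.8  33.4]
256 190 [565.1  12.   22.7]
256 203 [552.7  12.5  19.3]
235 208 [549.2  30.4  20.4]
225 215 [547.2  37.9  31.4]
215 220 [544.9  45.6  36.1]
225 225 [542.2  37.2  40.9]
60 [(205, array([661.,  41.,  55.])), (215, array([661.,  35.,  54.])), (225, array([661.,  29.,  53.])), (285, array([660., -10.,  54.])), (300, array([660., -20.,  54.]))]
120 [(205, array([624.,  45.,  48.])), (215, array([623.,  39.,  42.])), (225, array([623.,  32.,  42.])), (285, array([622., -11.,  41.])), (300, array([622., -21.,  48.]))]
180 [(205, array([570.,  57.,   1.])), (215, array([577.,  44.,  33.])), (225, array([575.,  37.,  26.])), (285, array([574., -12.,  27.])), (300, array([575., -23.,  32.]))]
```

{"fn": "servo_tool", "kwargs": {"commands": [{"tx": -0.5,"ty": -1.2,"tz": 0,"yaw": 0},{"tx": 0,"ty": 0,"tz": 1.5,"yaw": 0},{"tx": 0,"ty": 0,"tz": 2.0,"yaw": 0},{"tx": 0,"ty": 0,"tz": 1.5,"yaw": 0},{"tx": 0,"ty": 0,"tz": 0.5,"yaw": 0},{"tx": 0,"ty": 0,"tz": 0,"yaw": 0}]}}

```text
time_s: 5.68
eef_pos: [564.0, 8.2, 63.5]
eef_rot: [[-0.03, -0.999, 0.028], [-0.999, 0.03, -0.019], [0.018, -0.028, -0.999]]
wrist_force: [-0.1, 1.4, -0.3]
opening: 0.506
```

```bash
python3 plan.py 573 12 50 -91
```

```text
t 5.6833 p [564.    8.2  63.5] x [-0.03  -0.999  0.018] z [ 0.028 -0.019 -0.999] F [-0.1  1.4 -0.3] op 0.5061401937107541 q7 -1.94
shift in tool axes at current yaw, cm: [-0.44 -0.85  1.36] rows>= 0.4
yaw -0.013 rows>= 0.1  after yaw shift tx,ty,tz cm: -0.4 -0.89 1.35
```

{"fn": "servo_tool", "kwargs": {"commands": [{"tx": -0.5,"ty": -1.0,"tz": 0,"yaw": 0},{"tx": 0,"ty": 0,"tz": 0,"yaw": 0}]}}

```text
time_s: 5.85
eef_pos: [573.5, 12.7, 64.2]
eef_rot: [[-0.031, -0.999, 0.026], [-0.999, 0.03, -0.02], [0.019, -0.027, -0.999]]
wrist_force: [1.4, 1.0, -1.1]
opening: 0.502
```

{"fn": "servo_tool", "kwargs": {"commands": [{"tx": 0,"ty": 0,"tz": 0.5,"yaw": 0},{"tx": 0,"ty": 0,"tz": 0.5,"yaw": 0},{"tx": 0,"ty": 0,"tz": 0.2,"yaw": 0}]}}

```text
time_s: 6.1
eef_pos: [576.0, 12.9, 53.8]
eef_rot: [[-0.031, -0.999, 0.031], [-0.999, 0.03, -0.019], [0.018, -0.031, -0.999]]
wrist_force: [0.1, -0.3, -0.6]
opening: 0.503
```

```bash
python3 plan.py 573 12 49 -91
```

```text
t 6.1 p [576.   12.9  53.8] x [-0.031 -0.999  0.018] z [ 0.031 -0.019 -0.999] F [ 0.1 -0.3 -0.6] op 0.5032367347303062 q7 -1.95
shift in tool axes at current yaw, cm: [0.09 0.32 0.47] rows>= 0.1
yaw -0.013 rows>= 0.1  after yaw shift tx,ty,tz cm: 0.09 0.3 0.48
```

{"fn": "servo_tool", "kwargs": {"commands": [{"tx": 0,"ty": 0.4,"tz": 0.3,"yaw": 0},{"tx": 0,"ty": 0,"tz": 0.3,"yaw": 0},{"tx": 0,"ty": 0,"tz": 0.2,"yaw": 0},{"tx": 0,"ty": 0,"tz": 0,"yaw": 0}]}}

```text
time_s: 6.43
eef_pos: [572.2, 12.9, 47.1]
eef_rot: [[-0.031, -0.999, 0.031], [-0.999, 0.03, -0.02], [0.019, -0.032, -0.999]]
wrist_force: [-1.1, -0.2, 2.9]
opening: 0.505
```

```bash
python3 plan.py 573 12 48 -91; python3 -c "
from h import *
cap('wrist','w5'); c=cap('side')
im=cv2.cvtColor(c['image'],cv2.COLOR_RGB2BGR)
cv2.imwrite('pics/s5.png',cv2.resize(im[110:260,130:300],None,fx=4,fy=4,interpolation=cv2.INTER_CUBIC))"
```

```text
t 6.4333 p [572.2  12.9  47.1] x [-0.031 -0.999  0.019] z [ 0.031 -0.02  -0.999] F [-1.1 -0.2  2.9] op 0.505382624708038 q7 -1.96
shift in tool axes at current yaw, cm: [ 0.09 -0.08 -0.08] rows>= 0.0
yaw -0.013 rows>= 0.1  after yaw shift tx,ty,tz cm: 0.09 -0.08 -0.09
```

View pics/s5.png

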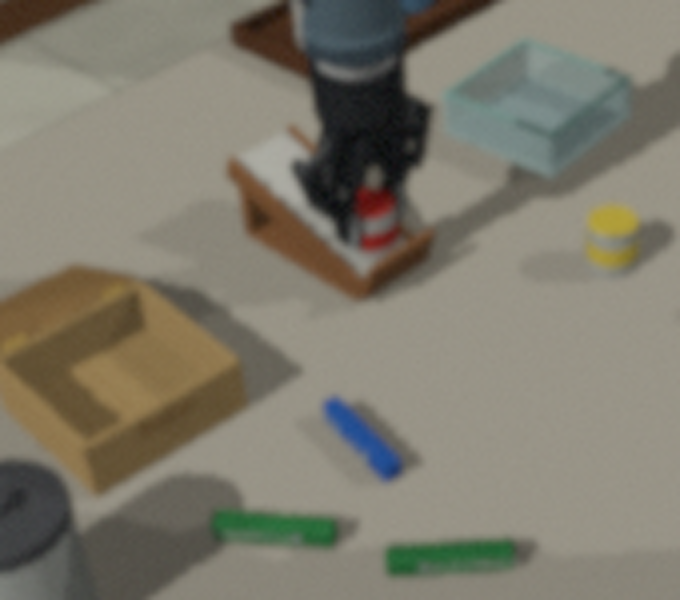

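The tin is just touching the lane (Fz ≈ 3 N). Releasing gradually, then straight up.

{"fn": "servo_tool", "kwargs": {"commands": [{"tx": 0,"ty": 0,"tz": 0,"yaw": 0},{"tx": 0,"ty": 0,"tz": 0,"yaw": 0},{"tx": 0,"ty": 0,"tz": 0,"yaw": 0},{"tx": 0,"ty": 0,"tz": 0,"yaw": 0}], "jaw": 0.25}}

```text
time_s: 6.87
eef_pos: [572.3, 12.8, 47.1]
eef_rot: [[-0.031, -0.999, 0.032], [-0.999, 0.03, -0.02], [0.019, -0.033, -0.999]]
wrist_force: [1.4, -0.6, -0.1]
opening: 0.752
```

{"fn": "servo_tool", "kwargs": {"commands": [{"tx": 0,"ty": 0,"tz": -1,"yaw": 0},{"tx": 0,"ty": 0,"tz": -2,"yaw": 0},{"tx": 0,"ty": 0,"tz": -3,"yaw": 0},{"tx": 0,"ty": 0,"tz": -3,"yaw": 0},{"tx": 0,"ty": 0,"tz": -1,"yaw": 0},{"tx": 0,"ty": 0,"tz": 0,"yaw": 0}]}}

```text
time_s: 7.37
eef_pos: [567.3, 15.0, 151.8]
eef_rot: [[-0.03, -0.999, 0.028], [-0.999, 0.03, -0.02], [0.019, -0.029, -0.999]]
wrist_force: [0.2, -0.1, -0.6]
opening: 0.75
```

```bash
python3 plan.py 429 -131 120 -91; python3 -c "
from h import *
c=cap('wrist','w6')
print(onplane(c,[[0,0]],0))"
```

```text
t 7.3667 p [567.3  15.  151.8] x [-0.03  -0.999  0.019] z [ 0.028 -0.02  -0.999] F [ 0.2 -0.1 -0.6] op 0.7498013443757183 q7 -1.9
shift in tool axes at current yaw, cm: [14.95 13.48  3.09] rows>= 4.9
yaw -0.013 rows>= 0.1  after yaw shift tx,ty,tz cm: 14.84 13.57 3.18
[[732.68860176 230.60257879   0.        ]]
```

View pics/w6.png

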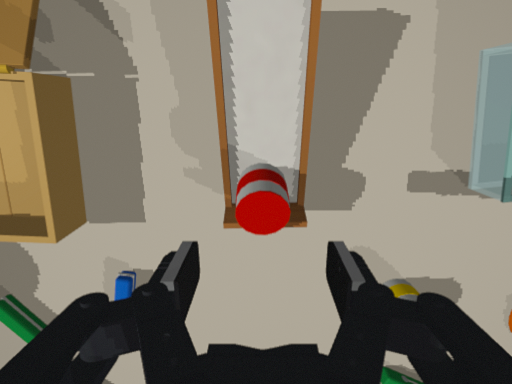

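The red tin rests at the stop, top at (263,212). Now the yellow tin.

{"fn": "servo_tool", "kwargs": {"commands": [{"tx": 2.6,"ty": 2.2,"tz": 0,"yaw": 0},{"tx": 2.6,"ty": 2.2,"tz": 0,"yaw": 0},{"tx": 2.6,"ty": 2.2,"tz": 0,"yaw": 0},{"tx": 2.6,"ty": 2.2,"tz": 0,"yaw": 0},{"tx": 2.0,"ty": 2.2,"tz": 0.5,"yaw": 0},{"tx": 1.5,"ty": 2.0,"tz": 1,"yaw": 0},{"tx": 0,"ty": 0,"tz": 1,"yaw": 0},{"tx": 0,"ty": 0,"tz": 0,"yaw": 0}], "jaw": 0}}

```text
time_s: 8.08
eef_pos: [422.9, -123.8, 115.8]
eef_rot: [[-0.028, -0.999, 0.018], [-0.999, 0.028, -0.015], [0.015, -0.019, -1.0]]
wrist_force: [0.2, -0.0, 0.7]
opening: 1.002
```

```bash
python3 plan.py 429 -131 70 -91; python3 -c "
from h import *
c=cap('wrist','w7')
hsv=cv2.cvtColor(c['image'],cv2.COLOR_RGB2HSV)
m=cv2.inRange(hsv,(22,150,100),(32,255,255)); cc,r=cv2.minEnclosingCircle(cv2.findNonZero(m)); print(cc,r)"
```

```text
t 8.0833 p [ 422.9 -123.8  115.8] x [-0.028 -0.999  0.015] z [ 0.018 -0.015 -1.   ] F [ 0.2 -0.   0.7] op 1.0016395667341453 q7 -1.61
shift in tool axes at current yaw, cm: [ 0.63 -0.54  4.6 ] rows>= 1.1
yaw -0.011 rows>= 0.1  after yaw shift tx,ty,tz cm: 0.71 -0.62 4.58
(272.03594970703125, 192.75511169433594) 32.52534103393555
```

View pics/w7.png

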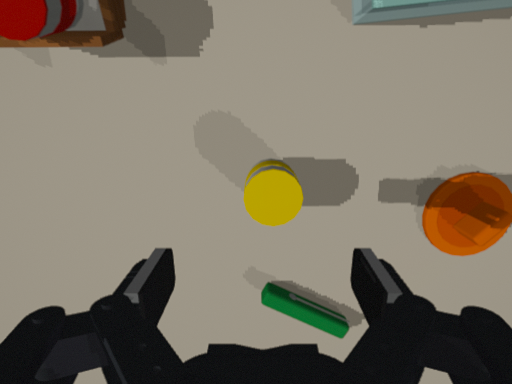

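```bash
python3 -c "
from h import *
c=cap('wrist'); print(onplane(c,[[273,197]],46), onplane(c,[[467,213]],8))"
```

```text
[[ 429.74139869 -131.97162338   46.        ]] [[ 396.95546699 -306.46868199    8.        ]]
```

{"fn": "servo_tool", "kwargs": {"commands": [{"tx": 0.7,"ty": -0.5,"tz": 2,"yaw": 0},{"tx": 0,"ty": 0,"tz": 2.5,"yaw": 0},{"tx": 0,"ty": 0,"tz": 2,"yaw": 0},{"tx": 0,"ty": 0,"tz": 1,"yaw": 0},{"tx": 0,"ty": 0,"tz": 0,"yaw": 0}]}}

```text
time_s: 8.6
eef_pos: [438.7, -128.5, 41.4]
eef_rot: [[-0.02, -0.999, 0.029], [-1.0, 0.019, -0.015], [0.014, -0.029, -0.999]]
wrist_force: [0.3, -0.5, -0.3]
opening: 0.996
```

```bash
python3 plan.py 430 -131 14 -91
```

```text
t 8.6 p [ 438.7 -128.5   41.4] x [-0.02  -1.     0.014] z [ 0.029 -0.015 -0.999] F [ 0.3 -0.5 -0.3] op 0.9963459061197361 q7 -1.67
shift in tool axes at current yaw, cm: [0.23 0.95 2.72] rows>= 0.7
yaw -0.002 rows>= 0.0  after yaw shift tx,ty,tz cm: 0.26 0.87 2.74
```

{"fn": "servo_tool", "kwargs": {"commands": [{"tx": 0.3,"ty": 1.1,"tz": 0.8,"yaw": 0},{"tx": 0,"ty": 0.2,"tz": 1.0,"yaw": 0},{"tx": 0,"ty": 0.1,"tz": 0.8,"yaw": 0},{"tx": 0,"ty": 0,"tz": 0,"yaw": 0}]}}

```text
time_s: 8.93
eef_pos: [430.2, -129.0, 15.8]
eef_rot: [[-0.014, -0.999, 0.034], [-1.0, 0.014, -0.014], [0.014, -0.034, -0.999]]
wrist_force: [-0.5, -0.9, 0.8]
opening: 1.0
```

```bash
python3 plan.py 430 -132 14 -91
```

```text
t 8.9333 p [ 430.2 -129.    15.8] x [-0.014 -1.     0.014] z [ 0.034 -0.014 -0.999] F [-0.5 -0.9  0.8] op 0.9999286907663015 q7 -1.69
shift in tool axes at current yaw, cm: [0.3  0.02 0.18] rows>= 0.1
yaw 0.003 rows>= 0.0  after yaw shift tx,ty,tz cm: 0.3 0.01 0.18
```

{"fn": "servo_tool", "kwargs": {"commands": [{"tx": 0.3,"ty": 0,"tz": 0,"yaw": 0},{"tx": 0,"ty": 0,"tz": 0,"yaw": 0},{"tx": 0,"ty": 0,"tz": 0,"yaw": 0},{"tx": 0,"ty": 0,"tz": 0,"yaw": 0},{"tx": 0,"ty": 0,"tz": 0,"yaw": 0},{"tx": 0,"ty": 0,"tz": 0,"yaw": 0},{"tx": 0,"ty": 0,"tz": 0,"yaw": 0}], "jaw": 1}}

```text
time_s: 9.52
eef_pos: [433.7, -131.9, 18.8]
eef_rot: [[-0.013, -0.999, 0.039], [-1.0, 0.012, -0.015], [0.014, -0.039, -0.999]]
wrist_force: [-0.8, -0.6, -1.4]
opening: 0.5
```

{"fn": "servo_tool", "kwargs": {"commands": [{"tx": 0,"ty": 0,"tz": -1,"yaw": 0},{"tx": 0,"ty": 0,"tz": -2,"yaw": 0},{"tx": 0,"ty": 0,"tz": -3,"yaw": 0},{"tx": 0,"ty": 0,"tz": -3,"yaw": 0},{"tx": 0,"ty": 0,"tz": -3,"yaw": 0},{"tx": 0,"ty": 0,"tz": -1,"yaw": 0},{"tx": 0,"ty": 0,"tz": 0,"yaw": 0}]}}

```text
time_s: 10.1
eef_pos: [426.4, -129.1, 156.9]
eef_rot: [[-0.011, -0.999, 0.035], [-1.0, 0.011, -0.014], [0.014, -0.035, -0.999]]
wrist_force: [-0.2, -0.5, -0.9]
opening: 0.503
```

```bash
python3 plan.py 618 11 140 -91
```

```text
t 10.1 p [ 426.4 -129.1  156.9] x [-0.011 -1.     0.014] z [ 0.035 -0.014 -0.999] F [-0.2 -0.5 -0.9] op 0.5033725426240836 q7 -1.54
shift in tool axes at current yaw, cm: [-14.25 -18.94   2.16] rows>= 5.7
yaw 0.006 rows>= 0.0  after yaw shift tx,ty,tz cm: -14.34 -18.92 1.69
```

{"fn": "servo_tool", "kwargs": {"commands": [{"tx": -2.4,"ty": -3.1,"tz": 0,"yaw": 0},{"tx": -2.4,"ty": -3.1,"tz": 0,"yaw": 0},{"tx": -2.4,"ty": -3.1,"tz": 0,"yaw": 0},{"tx": -2.4,"ty": -3.1,"tz": 0,"yaw": 0},{"tx": -2.4,"ty": -3.1,"tz": 0,"yaw": 0},{"tx": -1.8,"ty": -2.4,"tz": 0,"yaw": 0},{"tx": 0,"ty": 0,"tz": 0,"yaw": 0},{"tx": 0,"ty": 0,"tz": 0,"yaw": 0}]}}

```text
time_s: 10.77
eef_pos: [609.4, 9.9, 156.5]
eef_rot: [[-0.019, -0.999, 0.028], [-1.0, 0.019, -0.017], [0.016, -0.028, -0.999]]
wrist_force: [-0.2, -0.7, -0.6]
opening: 0.501
```

```bash
python3 plan.py 620 11 90 -91; python3 -c "
from h import *
c=cap('wrist','w8')"
```

```text
t 10.7667 p [609.4   9.9 156.5] x [-0.019 -1.     0.016] z [ 0.028 -0.017 -0.999] F [-0.2 -0.7 -0.6] op 0.5014101074103421 q7 -1.88
shift in tool axes at current yaw, cm: [-0.24 -0.87  6.68] rows>= 1.6
yaw -0.002 rows>= 0.0  after yaw shift tx,ty,tz cm: -0.13 -1.06 6.65
```

View pics/w8.png

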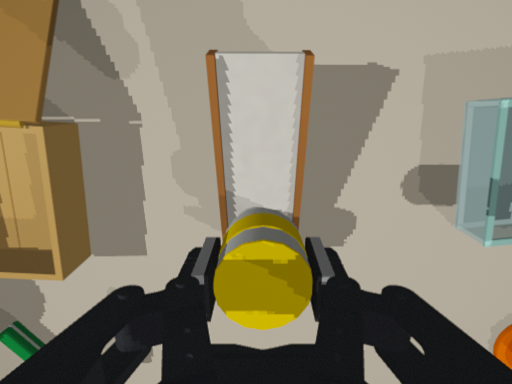

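Yellow tin held over the lane, in line with it (lane edges at 230 and 297). Lowering.

{"fn": "servo_tool", "kwargs": {"commands": [{"tx": -0.3,"ty": -1.2,"tz": 0,"yaw": 0},{"tx": 0,"ty": 0,"tz": 2,"yaw": 0},{"tx": 0,"ty": 0,"tz": 2.5,"yaw": 0},{"tx": 0,"ty": 0,"tz": 1.5,"yaw": 0},{"tx": 0,"ty": 0,"tz": 0,"yaw": 0}]}}

```text
time_s: 11.23
eef_pos: [618.7, 6.8, 93.9]
eef_rot: [[-0.023, -0.999, 0.025], [-1.0, 0.023, -0.019], [0.019, -0.025, -1.0]]
wrist_force: [-1.2, -0.6, -0.2]
opening: 0.506
```

```bash
python3 plan.py 620.5 11 66 -91
```

```text
t 11.2333 p [618.7   6.8  93.9] x [-0.023 -1.     0.019] z [ 0.025 -0.019 -1.   ] F [-1.2 -0.6 -0.2] op 0.5055798890461363 q7 -1.91
shift in tool axes at current yaw, cm: [-0.48 -0.1   2.79] rows>= 0.7
yaw -0.006 rows>= 0.0  after yaw shift tx,ty,tz cm: -0.43 -0.17 2.79
```

{"fn": "servo_tool", "kwargs": {"commands": [{"tx": -0.5,"ty": -0.1,"tz": 0.9,"yaw": 0},{"tx": 0,"ty": 0,"tz": 0.8,"yaw": 0},{"tx": 0,"ty": 0,"tz": 0.4,"yaw": 0},{"tx": 0,"ty": 0,"tz": 0,"yaw": 0}]}}

```text
time_s: 11.57
eef_pos: [618.6, 9.0, 72.0]
eef_rot: [[-0.026, -0.999, 0.023], [-0.999, 0.026, -0.021], [0.02, -0.024, -1.0]]
wrist_force: [-0.3, -0.4, -0.5]
opening: 0.496
```

```bash
python3 plan.py 620.5 11 66 -91
```

```text
t 11.5667 p [618.6   9.   72. ] x [-0.026 -0.999  0.02 ] z [ 0.023 -0.021 -1.   ] F [-0.3 -0.4 -0.5] op 0.49610264321911246 q7 -1.92
shift in tool axes at current yaw, cm: [-0.22 -0.17  0.6 ] rows>= 0.2
yaw -0.009 rows>= 0.1  after yaw shift tx,ty,tz cm: -0.2 -0.18 0.6
```

{"fn": "servo_tool", "kwargs": {"commands": [{"tx": -0.3,"ty": -0.2,"tz": 0.4,"yaw": 0},{"tx": 0,"ty": 0,"tz": 0.3,"yaw": 0},{"tx": 0,"ty": 0,"tz": 0.2,"yaw": 0},{"tx": 0,"ty": 0,"tz": 0,"yaw": 0}]}}

```text
time_s: 11.9
eef_pos: [622.2, 11.8, 65.0]
eef_rot: [[-0.026, -0.999, 0.025], [-0.999, 0.026, -0.021], [0.021, -0.026, -0.999]]
wrist_force: [-1.4, -0.3, 0.1]
opening: 0.5
```

```bash
python3 plan.py 620.5 11 66 -91; python3 -c "
from h import *
c=cap('side')
im=cv2.cvtColor(c['image'],cv2.COLOR_RGB2BGR)
cv2.imwrite('pics/s9.png',cv2.resize(im[130:200,170:290],None,fx=6,fy=6,interpolation=cv2.INTER_CUBIC))"
```

```text
t 11.9 p [622.2  11.8  65. ] x [-0.026 -0.999  0.021] z [ 0.025 -0.021 -0.999] F [-1.4 -0.3  0.1] op 0.499687278583878 q7 -1.93
shift in tool axes at current yaw, cm: [ 0.09  0.17 -0.11] rows>= 0.1
yaw -0.009 rows>= 0.1  after yaw shift tx,ty,tz cm: 0.08 0.17 -0.1
```

View pics/s9.png

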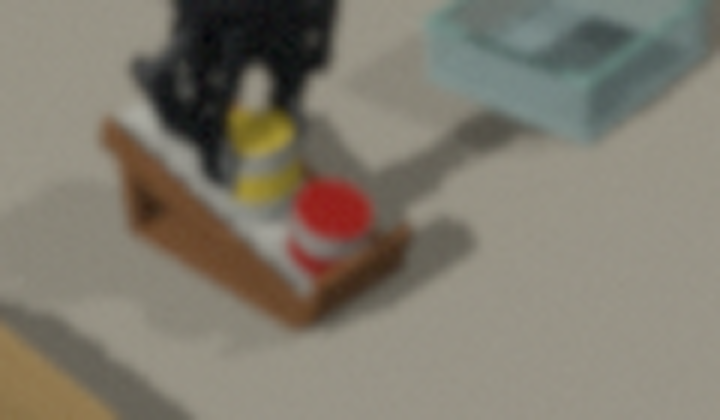

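Red sits tilted with the lane at the stop, and yellow is just uphill of it. One small nudge down, then release.

{"fn": "servo_tool", "kwargs": {"commands": [{"tx": 0,"ty": 0.2,"tz": 0.3,"yaw": 0},{"tx": 0,"ty": 0,"tz": 0,"yaw": 0}]}}

```text
time_s: 12.12
eef_pos: [622.5, 11.9, 65.1]
eef_rot: [[-0.027, -0.999, 0.03], [-0.999, 0.026, -0.022], [0.021, -0.031, -0.999]]
wrist_force: [-0.1, -0.2, -1.1]
opening: 0.503
```

{"fn": "servo_tool", "kwargs": {"commands": [{"tx": 0,"ty": 0,"tz": 0,"yaw": 0},{"tx": 0,"ty": 0,"tz": 0,"yaw": 0},{"tx": 0,"ty": 0,"tz": 0,"yaw": 0},{"tx": 0,"ty": 0,"tz": 0,"yaw": 0}], "jaw": 0.25}}

```text
time_s: 12.45
eef_pos: [624.0, 12.2, 65.9]
eef_rot: [[-0.027, -0.999, 0.034], [-0.999, 0.026, -0.021], [0.02, -0.034, -0.999]]
wrist_force: [0.1, 1.0, 0.1]
opening: 0.751
```

{"fn": "servo_tool", "kwargs": {"commands": [{"tx": 0,"ty": 0,"tz": -1,"yaw": 0},{"tx": 0,"ty": 0,"tz": -2,"yaw": 0},{"tx": 0,"ty": 0,"tz": -3,"yaw": 0},{"tx": 0,"ty": 0,"tz": -3,"yaw": 0},{"tx": 0,"ty": 0,"tz": -1,"yaw": 0},{"tx": 0,"ty": 0,"tz": 0,"yaw": 0}]}}

```text
time_s: 12.95
eef_pos: [618.7, 14.7, 169.9]
eef_rot: [[-0.026, -0.999, 0.028], [-0.999, 0.025, -0.021], [0.02, -0.029, -0.999]]
wrist_force: [0.3, 0.3, -0.1]
opening: 0.751
```

```bash
python3 plan.py 430 165 100 78.5; python3 -c "
from h import *
c=cap('wrist','w10')
c=cap('side')
im=cv2.cvtColor(c['image'],cv2.COLOR_RGB2BGR)
cv2.imwrite('pics/s10.png',cv2.resize(im[130:200,170:290],None,fx=6,fy=6,interpolation=cv2.INTER_CUBIC))"
```

```text
t 12.95 p [618.7  14.7 169.9] x [-0.026 -0.999  0.02 ] z [ 0.028 -0.021 -0.999] F [ 0.3  0.3 -0.1] op 0.7514570334876446 q7 -1.89
shift in tool axes at current yaw, cm: [-14.67  19.43   6.13] rows>= 6.0
yaw 0.175 rows>= 1.4  after yaw shift tx,ty,tz cm: -10.97 21.48 6.99
```

View pics/s10.png

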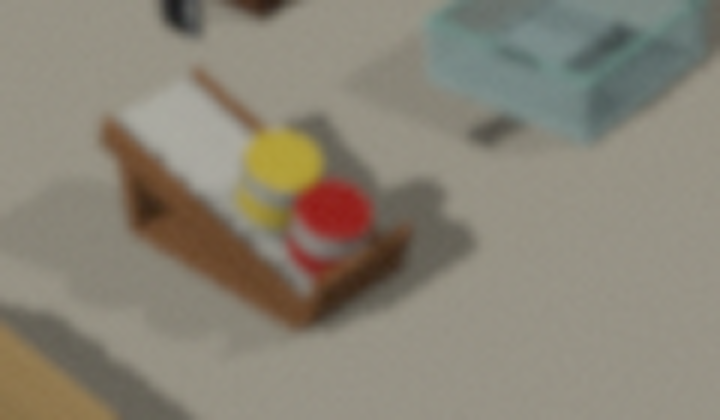

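View pics/w10.png

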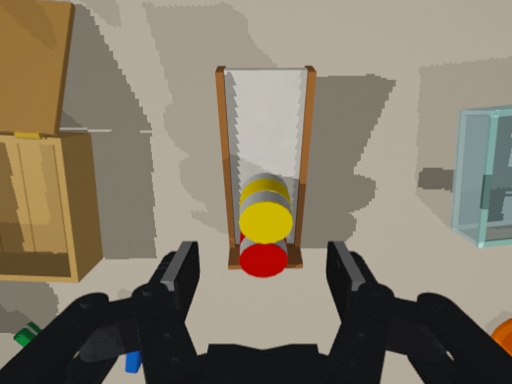

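Both tins are in place, yellow right behind red. For the blue clip I'll turn the wrist half round to stay clear of the joint-7 limit.

{"fn": "servo_tool", "kwargs": {"commands": [{"tx": 0,"ty": 0,"tz": 0,"yaw": -0.12},{"tx": 0,"ty": 0,"tz": 0,"yaw": -0.12},{"tx": 0,"ty": 0,"tz": 0,"yaw": -0.12},{"tx": 0,"ty": 0,"tz": 0,"yaw": -0.12},{"tx": 0,"ty": 0,"tz": 0,"yaw": -0.12},{"tx": 0,"ty": 0,"tz": 0,"yaw": -0.12},{"tx": 0,"ty": 0,"tz": 0,"yaw": -0.12},{"tx": 0,"ty": 0,"tz": 0,"yaw": -0.12}]}}

```text
time_s: 13.72
eef_pos: [609.0, 13.7, 152.7]
eef_rot: [[0.825, -0.565, 0.004], [-0.565, -0.825, -0.022], [0.016, 0.016, -1.0]]
wrist_force: [0.7, -0.6, -1.1]
opening: 0.749
```

{"fn": "servo_tool", "kwargs": {"commands": [{"tx": 0,"ty": 0,"tz": 0,"yaw": -0.12},{"tx": 0,"ty": 0,"tz": 0,"yaw": -0.12},{"tx": 0,"ty": 0,"tz": 0,"yaw": -0.12},{"tx": 0,"ty": 0,"tz": 0,"yaw": -0.12},{"tx": 0,"ty": 0,"tz": 0,"yaw": -0.12},{"tx": 0,"ty": 0,"tz": 0,"yaw": -0.12},{"tx": 0,"ty": 0,"tz": 0,"yaw": -0.12},{"tx": 0,"ty": 0,"tz": 0,"yaw": -0.12}]}}

```text
time_s: 14.38
eef_pos: [598.8, 13.1, 136.0]
eef_rot: [[0.921, 0.389, -0.022], [0.388, -0.921, -0.02], [-0.028, 0.01, -1.0]]
wrist_force: [-0.5, -0.3, -0.1]
opening: 0.752
```

{"fn": "servo_tool", "kwargs": {"commands": [{"tx": 0,"ty": 0,"tz": 0,"yaw": -0.12},{"tx": 0,"ty": 0,"tz": 0,"yaw": -0.12},{"tx": 0,"ty": 0,"tz": 0,"yaw": -0.12},{"tx": 0,"ty": 0,"tz": 0,"yaw": -0.12},{"tx": 0,"ty": 0,"tz": 0,"yaw": -0.12},{"tx": 0,"ty": 0,"tz": 0,"yaw": -0.12},{"tx": 0,"ty": 0,"tz": 0,"yaw": -0.12},{"tx": 0,"ty": 0,"tz": 0,"yaw": -0.12}]}}

```text
time_s: 15.05
eef_pos: [589.0, 13.1, 120.1]
eef_rot: [[0.171, 0.984, -0.046], [0.985, -0.172, -0.015], [-0.023, -0.042, -0.999]]
wrist_force: [0.3, 0.3, 0.4]
opening: 0.755
```

```bash
python3 plan.py 430 165 100 78.5
```

```text
t 15.05 p [589.   13.1 120.1] x [ 0.171  0.985 -0.023] z [-0.046 -0.015 -0.999] F [0.3 0.3 0.4] op 0.7545711018102716 q7 0.73
shift in tool axes at current yaw, cm: [ 12.29 -18.17   2.5 ] rows>= 5.3
yaw 0.029 rows>= 0.2  after yaw shift tx,ty,tz cm: 11.71 -18.61 2.01
```

{"fn": "servo_tool", "kwargs": {"commands": [{"tx": 0,"ty": 0,"tz": -2,"yaw": 0},{"tx": 2.2,"ty": -3.3,"tz": 0,"yaw": 0},{"tx": 2.2,"ty": -3.3,"tz": 0,"yaw": 0},{"tx": 2.2,"ty": -3.3,"tz": 0,"yaw": 0},{"tx": 2.2,"ty": -3.3,"tz": 0.5,"yaw": 0},{"tx": 1.8,"ty": -3.0,"tz": 1,"yaw": 0},{"tx": 0.8,"ty": -1.0,"tz": 1,"yaw": 0},{"tx": 0,"ty": 0,"tz": 0,"yaw": 0}]}}

```text
time_s: 15.72
eef_pos: [424.7, 156.0, 108.5]
eef_rot: [[0.169, 0.983, -0.067], [0.985, -0.17, -0.009], [-0.02, -0.064, -0.998]]
wrist_force: [-0.3, -0.6, 0.0]
opening: 0.748
```

```bash
python3 plan.py 430 165 60 78.5; python3 -c "
from h import *
c=cap('wrist','w11')
hsv=cv2.cvtColor(c['image'],cv2.COLOR_RGB2HSV)
m=cv2.inRange(hsv,(105,150,80),(125,255,255)); r=cv2.minAreaRect(cv2.findNonZero(m)); print(r)
W=onplane(c,cv2.boxPoints(r),20)[:,:2]; print(W.round(1),W.mean(0))"
```

```text
t 15.7167 p [424.7 156.  108.5] x [ 0.169  0.985 -0.02 ] z [-0.067 -0.009 -0.998] F [-0.3 -0.6  0. ] op 0.7478657476040168 q7 0.33
shift in tool axes at current yaw, cm: [1.07 0.68 4.79] rows>= 1.2
yaw 0.031 rows>= 0.2  after yaw shift tx,ty,tz cm: 0.99 0.34 4.85
((279.6947326660156, 202.7997283935547), (19.657005310058594, 106.32652282714844), 3.012787342071533)
[[469.6 151.5]
 [382.8 170.4]
 [386.1 185.1]
 [473.1 167.6]] [427.89561043 168.62201657]
```

View pics/w11.png

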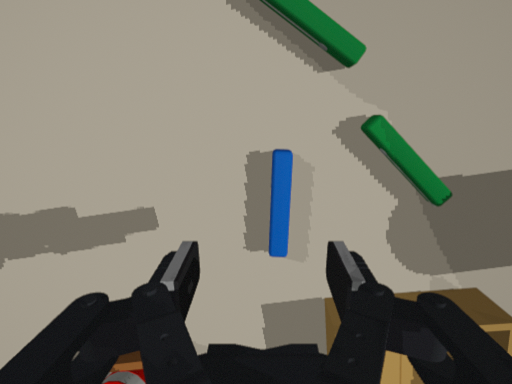

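The wrist view shows the blue clip at (280,203). In world terms it is at (428,168), 89 mm long at 168°, which agrees with the top view. Descending.

```bash
python3 plan.py 428 167.5 35 78.3
```

```text
t 15.7667 p [425.6 155.3 108.9] x [ 0.17   0.985 -0.02 ] z [-0.066 -0.009 -0.998] F [-0.5  0.4 -0.3] op 0.7492053687473269 q7 0.34
shift in tool axes at current yaw, cm: [1.39 0.5  7.35] rows>= 1.8
yaw 0.034 rows>= 0.3  after yaw shift tx,ty,tz cm: 1.24 -0.01 7.39
```

{"fn": "servo_tool", "kwargs": {"commands": [{"tx": 1.2,"ty": 0.8,"tz": 1,"yaw": 0.03},{"tx": 0,"ty": 0,"tz": 2,"yaw": 0},{"tx": 0,"ty": 0,"tz": 2,"yaw": 0},{"tx": 0,"ty": 0,"tz": 1,"yaw": 0},{"tx": 0,"ty": 0,"tz": 0,"yaw": 0}]}}

```text
time_s: 16.18
eef_pos: [435.5, 161.6, 44.0]
eef_rot: [[0.207, 0.976, -0.068], [0.978, -0.208, -0.01], [-0.024, -0.064, -0.998]]
wrist_force: [-0.3, 0.1, 0.1]
opening: 0.752
```

```bash
python3 plan.py 428 167.5 4 78.3
```

```text
t 16.1833 p [435.5 161.6  44. ] x [ 0.207  0.978 -0.024] z [-0.068 -0.01  -0.998] F [-0.3  0.1  0.1] op 0.7515042355643217 q7 0.22
shift in tool axes at current yaw, cm: [ 0.52 -0.59  4.04] rows>= 1.0
yaw -0.004 rows>= 0.0  after yaw shift tx,ty,tz cm: 0.42 -0.85 4.0
```

{"fn": "servo_tool", "kwargs": {"commands": [{"tx": 0.6,"ty": -0.8,"tz": 0.8,"yaw": 0},{"tx": 0,"ty": -0.2,"tz": 1.2,"yaw": 0},{"tx": 0,"ty": 0,"tz": 1,"yaw": 0},{"tx": 0,"ty": 0,"tz": 0.4,"yaw": 0},{"tx": 0,"ty": 0,"tz": 0,"yaw": 0}]}}

```text
time_s: 16.6
eef_pos: [427.6, 166.4, 8.7]
eef_rot: [[0.212, 0.975, -0.067], [0.977, -0.213, -0.01], [-0.024, -0.064, -0.998]]
wrist_force: [0.1, -0.3, -0.4]
opening: 0.752
```

```bash
python3 plan.py 428 167.5 4 78.3
```

```text
t 16.6 p [427.6 166.4   8.7] x [ 0.212  0.977 -0.024] z [-0.067 -0.01  -0.998] F [ 0.1 -0.3 -0.4] op 0.7521812415521018 q7 0.14
shift in tool axes at current yaw, cm: [0.12 0.05 0.46] rows>= 0.1
yaw -0.01 rows>= 0.1  after yaw shift tx,ty,tz cm: 0.11 0.02 0.47
```

{"fn": "servo_tool", "kwargs": {"commands": [{"tx": 0.1,"ty": 0,"tz": 0.4,"yaw": 0},{"tx": 0,"ty": 0,"tz": 0,"yaw": 0}]}}

```text
time_s: 16.77
eef_pos: [428.3, 166.9, 4.5]
eef_rot: [[0.213, 0.975, -0.067], [0.977, -0.214, -0.011], [-0.025, -0.063, -0.998]]
wrist_force: [-0.5, 0.3, -0.3]
opening: 0.747
```

{"fn": "servo_tool", "kwargs": {"commands": [{"tx": 0,"ty": 0,"tz": 0,"yaw": 0},{"tx": 0,"ty": 0,"tz": 0,"yaw": 0},{"tx": 0,"ty": 0,"tz": 0,"yaw": 0},{"tx": 0,"ty": 0,"tz": 0,"yaw": 0},{"tx": 0,"ty": 0,"tz": 0,"yaw": 0},{"tx": 0,"ty": 0,"tz": 0,"yaw": 0},{"tx": 0,"ty": 0,"tz": 0,"yaw": 0},{"tx": 0,"ty": 0,"tz": 0,"yaw": 0}], "jaw": 1}}

```text
time_s: 17.43
eef_pos: [429.8, 167.1, 5.8]
eef_rot: [[0.214, 0.975, -0.064], [0.977, -0.215, -0.01], [-0.023, -0.061, -0.998]]
wrist_force: [0.8, -0.5, -0.0]
opening: 0.175
```

{"fn": "servo_tool", "kwargs": {"commands": [{"tx": 0,"ty": 0,"tz": -1,"yaw": 0},{"tx": 0,"ty": 0,"tz": -2,"yaw": 0},{"tx": 0,"ty": 0,"tz": -3,"yaw": 0},{"tx": 0,"ty": 0,"tz": -3,"yaw": 0},{"tx": 0,"ty": 0,"tz": -3,"yaw": 0},{"tx": 0,"ty": 0,"tz": -2,"yaw": 0},{"tx": 0,"ty": 0,"tz": -1,"yaw": 0},{"tx": 0,"ty": 0,"tz": 0,"yaw": 0}]}}

```text
time_s: 18.1
eef_pos: [437.6, 169.0, 164.8]
eef_rot: [[0.21, 0.975, -0.069], [0.977, -0.211, -0.011], [-0.025, -0.065, -0.998]]
wrist_force: [0.0, -0.0, -1.1]
opening: 0.175
```

```bash
python3 plan.py 620 -230 120 94.5; python3 -c "
from h import *
c=cap('wrist','w12')"
```

```text
t 18.1 p [437.6 169.  164.8] x [ 0.21   0.977 -0.025] z [-0.069 -0.011 -0.998] F [ 0.  -0.  -1.1] op 0.17509280135675223 q7 0.36
shift in tool axes at current yaw, cm: [-35.06  26.51   3.66] rows>= 10.6
yaw -0.29 rows>= 2.3  after yaw shift tx,ty,tz cm: -41.21 15.06 4.48
```

View pics/w12.png

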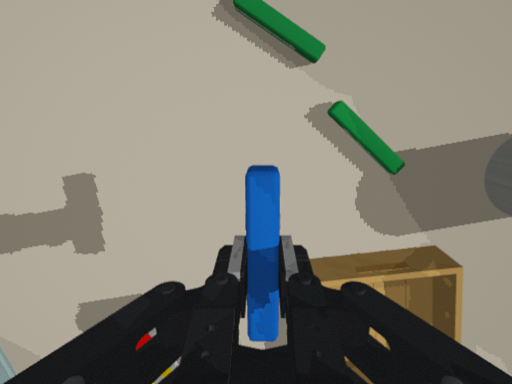

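Blue clip held level and centred at (263,250). Carrying it to the glass container.

{"fn": "servo_tool", "kwargs": {"commands": [{"tx": 0,"ty": 0,"tz": 0,"yaw": -0.1},{"tx": 0,"ty": 0,"tz": 0,"yaw": -0.1},{"tx": 0,"ty": 0,"tz": 0,"yaw": -0.09},{"tx": -3.4,"ty": 1.3,"tz": 0,"yaw": 0},{"tx": -3.7,"ty": 1.3,"tz": 0,"yaw": 0},{"tx": -3.7,"ty": 1.3,"tz": 0,"yaw": 0},{"tx": -3.7,"ty": 1.3,"tz": 0,"yaw": 0},{"tx": -3.7,"ty": 1.3,"tz": 0,"yaw": 0}]}}

```text
time_s: 18.82
eef_pos: [512.5, -4.7, 150.4]
eef_rot: [[-0.115, 0.99, -0.083], [0.993, 0.115, -0.011], [-0.001, -0.084, -0.997]]
wrist_force: [0.5, 0.3, 0.4]
opening: 0.171
```

```bash
python3 plan.py 618 -231 140 94.5
```

```text
t 18.8167 p [512.5  -4.7 150.4] x [-0.115  0.993 -0.001] z [-0.083 -0.011 -0.997] F [0.5 0.3 0.4] op 0.17105495143725213 q7 1.0
shift in tool axes at current yaw, cm: [-23.7    7.93   0.41] rows>= 6.0
yaw 0.037 rows>= 0.3  after yaw shift tx,ty,tz cm: -23.39 8.74 1.04
```

{"fn": "servo_tool", "kwargs": {"commands": [{"tx": -3.7,"ty": 1.2,"tz": -0.3,"yaw": 0.03},{"tx": -3.7,"ty": 1.2,"tz": -0.2,"yaw": 0},{"tx": -3.7,"ty": 1.3,"tz": 0,"yaw": 0},{"tx": -3.7,"ty": 1.3,"tz": 0,"yaw": 0},{"tx": -3.7,"ty": 1.3,"tz": 0,"yaw": 0},{"tx": -3.0,"ty": 1.2,"tz": 0,"yaw": 0},{"tx": 0,"ty": 0,"tz": 0,"yaw": 0},{"tx": 0,"ty": 0,"tz": 0,"yaw": 0}]}}

```text
time_s: 19.48
eef_pos: [602.1, -234.7, 130.6]
eef_rot: [[-0.073, 0.992, -0.105], [0.997, 0.072, -0.013], [-0.005, -0.106, -0.994]]
wrist_force: [0.7, 1.7, -0.9]
opening: 0.177
```

```bash
python3 plan.py 618 -231 90 94.5;python3 -c "
from h import *
c=cap('wrist','w13')
c=cap('top')
im=cv2.cvtColor(c['image'],cv2.COLOR_RGB2BGR)
cv2.imwrite('pics/t13.png',cv2.resize(im[80:170,240:400],None,fx=5,fy=5,interpolation=cv2.INTER_CUBIC))"
```

```text
t 19.4833 p [ 602.1 -234.7  130.6] x [-0.073  0.997 -0.005] z [-0.105 -0.013 -0.994] F [ 0.7  1.7 -0.9] op 0.17678172526550825 q7 1.39
shift in tool axes at current yaw, cm: [0.27 2.04 3.86] rows>= 1.0
yaw -0.006 rows>= 0.0  after yaw shift tx,ty,tz cm: 0.24 1.62 4.06
```

View pics/w13.png

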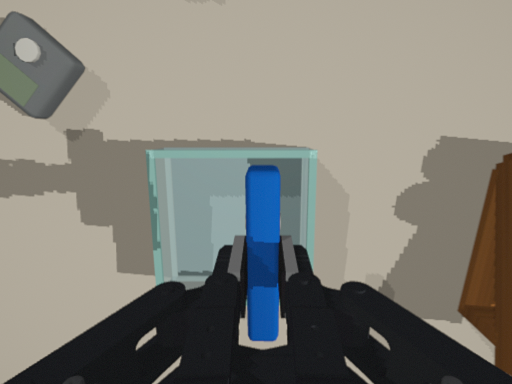

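View pics/t13.png

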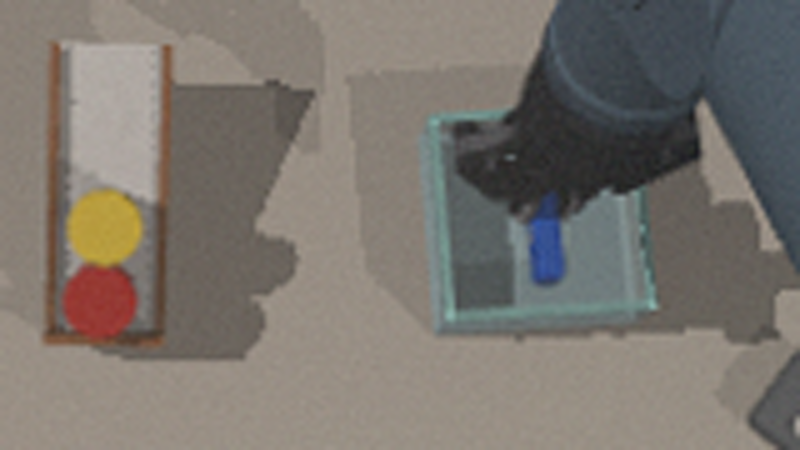

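```bash
python3 plan.py 620 -237 65 94.5
```

```text
t 19.5833 p [ 601.6 -234.   131. ] x [-0.075  0.997 -0.006] z [-0.105 -0.014 -0.994] F [ 0.6  0.5 -0.3] op 0.17611823163008106 q7 1.39
shift in tool axes at current yaw, cm: [-0.4   2.5   6.37] rows>= 1.6
yaw -0.004 rows>= 0.0  after yaw shift tx,ty,tz cm: -0.45 1.81 6.6
```

{"fn": "servo_tool", "kwargs": {"commands": [{"tx": -0.2,"ty": 2.4,"tz": 0,"yaw": 0},{"tx": 0,"ty": 0,"tz": 2,"yaw": 0},{"tx": 0,"ty": 0,"tz": 2,"yaw": 0},{"tx": 0,"ty": 0,"tz": 1.5,"yaw": 0},{"tx": 0,"ty": 0,"tz": 0,"yaw": 0}]}}

```text
time_s: 20.0
eef_pos: [619.0, -225.4, 71.1]
eef_rot: [[-0.087, 0.99, -0.107], [0.996, 0.087, -0.012], [-0.003, -0.108, -0.994]]
wrist_force: [-0.4, -0.6, 0.1]
opening: 0.175
```

```bash
python3 plan.py 620 -237 30 94.5;python3 -c "
from h import *
c=cap('wrist','w14')"
```

```text
t 20.0 p [ 619.  -225.4   71.1] x [-0.087  0.996 -0.003] z [-0.107 -0.012 -0.994] F [-0.4 -0.6  0.1] op 0.17491796823580466 q7 1.36
shift in tool axes at current yaw, cm: [-1.15  0.44  4.09] rows>= 1.0
yaw 0.009 rows>= 0.1  after yaw shift tx,ty,tz cm: -1.16 0.01 4.11
```

View pics/w14.png

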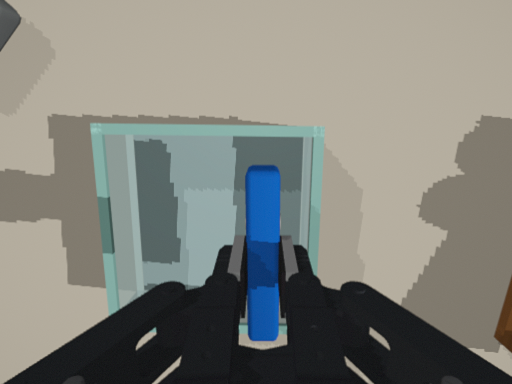

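```bash
python3 - <<'E'
from h import *
c=cap('wrist')
print(onplane(c,[[92,126],[322,128],[119,330],[297,330]],46).round(1))
print('clip ends',onplane(c,[[263,167],[263,338]],85).round(1))
P=cloud(c)
for p in [(263,180),(263,330),(263,250),(200,200)]: print(p,P[p[1],p[0]].round(1))
E
```

```text
[[ 564.6 -326.2   46. ]
 [ 554.3 -196.1   46. ]
 [ 694.  -311.6   46. ]
 [ 683.5 -196.    46. ]]
clip ends [[ 574.7 -227.8   85. ]
 [ 662.1 -220.1   85. ]]
(263, 180) [ 580.1 -227.3   88.6]
(263, 330) [ 657.2 -220.5   85.3]
(263, 250) [ 613.9 -224.4   86.5]
(200, 200) [ 612.5 -270.8    5. ]
```

{"fn": "servo_tool", "kwargs": {"commands": [{"tx": -1.2,"ty": 0.8,"tz": 0.5,"yaw": 0},{"tx": 0,"ty": 0.1,"tz": 1.5,"yaw": 0},{"tx": 0,"ty": 0.1,"tz": 1.5,"yaw": 0},{"tx": 0,"ty": 0,"tz": 0.5,"yaw": 0},{"tx": 0,"ty": 0,"tz": 0,"yaw": 0}]}}

```text
time_s: 20.52
eef_pos: [629.7, -235.1, 34.9]
eef_rot: [[-0.089, 0.991, -0.098], [0.996, 0.088, -0.013], [-0.004, -0.098, -0.995]]
wrist_force: [0.2, 0.8, -0.5]
opening: 0.174
```

```bash
python3 plan.py 622 -237 11.5 94.5
```

```text
t 20.5167 p [ 629.7 -235.1   34.9] x [-0.089  0.996 -0.004] z [-0.098 -0.013 -0.995] F [ 0.2  0.8 -0.5] op 0.17437302651615827 q7 1.37
shift in tool axes at current yaw, cm: [-0.11 -0.55  2.4 ] rows>= 0.6
yaw 0.01 rows>= 0.1  after yaw shift tx,ty,tz cm: -0.13 -0.78 2.34
```

{"fn": "servo_tool", "kwargs": {"commands": [{"tx": -0.2,"ty": -0.7,"tz": 0.7,"yaw": 0},{"tx": 0,"ty": 0,"tz": 0.7,"yaw": 0},{"tx": 0,"ty": 0,"tz": 0.5,"yaw": 0},{"tx": 0,"ty": 0,"tz": 0.2,"yaw": 0},{"tx": 0,"ty": 0,"tz": 0,"yaw": 0}]}}

```text
time_s: 20.93
eef_pos: [618.8, -237.4, 12.8]
eef_rot: [[-0.09, 0.991, -0.099], [0.996, 0.089, -0.012], [-0.003, -0.099, -0.995]]
wrist_force: [0.0, 0.2, -0.3]
opening: 0.175
```

```bash
python3 plan.py 622 -237 11 94.5
```

```text
t 20.9333 p [ 618.8 -237.4   12.8] x [-0.09   0.996 -0.003] z [-0.099 -0.012 -0.995] F [ 0.   0.2 -0.3] op 0.17526696709491324 q7 1.36
shift in tool axes at current yaw, cm: [0.01 0.34 0.14] rows>= 0.1
yaw 0.011 rows>= 0.1  after yaw shift tx,ty,tz cm: 0.01 0.32 0.18
```

{"fn": "servo_tool", "kwargs": {"commands": [{"tx": 0,"ty": 0.3,"tz": 0.2,"yaw": 0},{"tx": 0,"ty": 0,"tz": 0,"yaw": 0}]}}

```text
time_s: 21.1
eef_pos: [621.4, -237.4, 11.5]
eef_rot: [[-0.089, 0.991, -0.1], [0.996, 0.088, -0.013], [-0.004, -0.101, -0.995]]
wrist_force: [0.5, -0.2, 0.5]
opening: 0.174
```

{"fn": "servo_tool", "kwargs": {"commands": [{"tx": 0,"ty": 0,"tz": 0,"yaw": 0},{"tx": 0,"ty": 0,"tz": 0,"yaw": 0},{"tx": 0,"ty": 0,"tz": 0,"yaw": 0}], "jaw": 0.68}}

```text
time_s: 21.35
eef_pos: [622.8, -237.2, 12.3]
eef_rot: [[-0.089, 0.991, -0.098], [0.996, 0.088, -0.013], [-0.004, -0.098, -0.995]]
wrist_force: [0.1, -0.8, 0.2]
opening: 0.319
```

{"fn": "servo_tool", "kwargs": {"commands": [{"tx": 0,"ty": 0,"tz": -1,"yaw": 0},{"tx": 0,"ty": 0,"tz": -2,"yaw": 0},{"tx": 0,"ty": 0,"tz": -3,"yaw": 0},{"tx": 0,"ty": 0,"tz": -4,"yaw": 0},{"tx": 0,"ty": 0,"tz": -4,"yaw": 0},{"tx": 0,"ty": 0,"tz": -1,"yaw": 0},{"tx": 0,"ty": 0,"tz": 0,"yaw": 0}]}}

```text
time_s: 21.93
eef_pos: [637.8, -233.7, 169.9]
eef_rot: [[-0.091, 0.991, -0.1], [0.996, 0.09, -0.011], [-0.002, -0.1, -0.995]]
wrist_force: [0.4, -0.5, -1.4]
opening: 0.318
```

```bash
python3 plan.py 410 272 150 126.2; python3 -c "
from h import *
c=cap('wrist','w15')"
```

```text
t 21.9333 p [ 637.8 -233.7  169.9] x [-0.091  0.996 -0.002] z [-0.1   -0.011 -0.995] F [ 0.4 -0.5 -1.4] op 0.31811823952943247 q7 1.44
shift in tool axes at current yaw, cm: [ 52.44 -17.8    3.71] rows>= 13.3
yaw -0.541 rows>= 4.3  after yaw shift tx,ty,tz cm: 54.26 11.49 1.99
```

View pics/w15.png

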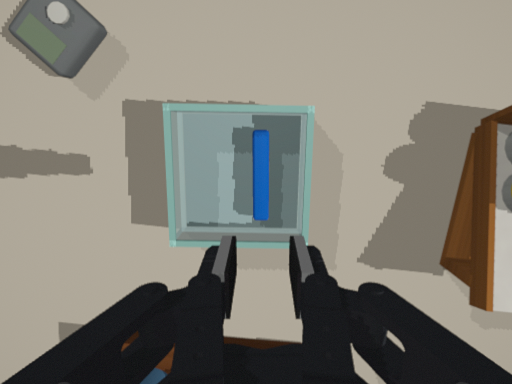

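The blue clip lies flat in the glass container at (261,175), with the left half free. The lid is nearest, so it goes next.

{"fn": "servo_tool", "kwargs": {"commands": [{"tx": -0.7,"ty": -3.5,"tz": 0,"yaw": 0},{"tx": -0.7,"ty": -3.6,"tz": 0,"yaw": 0},{"tx": -0.7,"ty": -3.6,"tz": 0,"yaw": 0},{"tx": -0.7,"ty": -3.6,"tz": 0,"yaw": 0},{"tx": -0.7,"ty": -3.6,"tz": 0,"yaw": 0},{"tx": -0.7,"ty": -3.6,"tz": 0,"yaw": 0},{"tx": -0.7,"ty": -2.5,"tz": 0,"yaw": 0},{"tx": 0,"ty": 0,"tz": 0,"yaw": 0}], "jaw": 0.2}}

```text
time_s: 22.65
eef_pos: [388.6, -301.9, 182.3]
eef_rot: [[-0.095, 0.989, -0.113], [0.995, 0.096, -0.001], [0.01, -0.112, -0.994]]
wrist_force: [0.7, -0.6, -0.4]
opening: 0.801
```

```bash
python3 plan.py 395 -307 150 46
```

```text
t 22.65 p [ 388.6 -301.9  182.3] x [-0.095  0.995  0.01 ] z [-0.113 -0.001 -0.994] F [ 0.7 -0.6 -0.4] op 0.8007628137891217 q7 1.6
shift in tool axes at current yaw, cm: [-0.6   0.95  3.14] rows>= 0.8
yaw 0.863 rows>= 6.9  after yaw shift tx,ty,tz cm: 0.07 0.82 3.23
```

Now turn the jaws across the tab.

{"fn": "servo_tool", "kwargs": {"commands": [{"tx": 0,"ty": 0,"tz": 0,"yaw": 0.12},{"tx": 0,"ty": 0,"tz": 0,"yaw": 0.12},{"tx": 0,"ty": 0,"tz": 0,"yaw": 0.12},{"tx": 0,"ty": 0,"tz": 0,"yaw": 0.12},{"tx": 0,"ty": 0,"tz": 0,"yaw": 0.12},{"tx": 0,"ty": 0,"tz": 0,"yaw": 0.12},{"tx": 0,"ty": 0,"tz": 0,"yaw": 0.12},{"tx": 0,"ty": 0,"tz": 0,"yaw": 0}]}}

```text
time_s: 23.32
eef_pos: [381.9, -300.5, 173.3]
eef_rot: [[0.699, 0.705, -0.123], [0.711, -0.703, 0.01], [-0.079, -0.094, -0.992]]
wrist_force: [-0.5, -0.2, -0.2]
opening: 0.8
```

```bash
python3 plan.py 395 -307 80 46; python3 -c "
from h import *
c=cap('wrist','w16')"
```

```text
t 23.3167 p [ 381.9 -300.5  173.3] x [ 0.699  0.711 -0.079] z [-0.123  0.01  -0.992] F [-0.5 -0.2 -0.2] op 0.8003800053670327 q7 0.84
shift in tool axes at current yaw, cm: [1.19 2.26 9.09] rows>= 2.3
yaw -0.009 rows>= 0.1  after yaw shift tx,ty,tz cm: 0.44 1.39 9.33
```

View pics/w16.png

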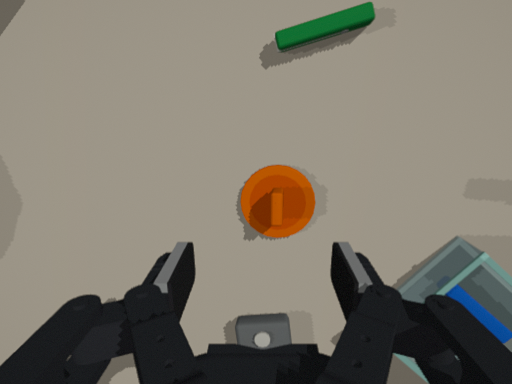

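```bash
python3 - <<'E'
from h import *
c=cap('wrist')
print(onplane(c,[[277,201.5]],8).round(1),onplane(c,[[277,208],[277,192],[277,224]],38).round(1))
P=cloud(c)
print(P[190:226:4,277].round(1))
E
python3 plan.py 395.5 -306.5 60 46
```

```text
[[ 393.7 -307.7    8. ]] [[ 393.7 -306.3   38. ]
 [ 382.3 -295.5   38. ]
 [ 405.3 -317.4   38. ]]
[[ 382.9 -296.8   22.2]
 [ 383.6 -296.8   38.3]
 [ 386.6 -299.7   37.3]
 [ 389.4 -302.2   38. ]
 [ 392.3 -305.1   37.5]
 [ 395.1 -307.7   38.1]
 [ 397.8 -310.3   39. ]
 [   nan    nan    nan]
 [ 403.9 -316.1   37.8]]
t 23.4167 p [ 381.8 -300.5  173.4] x [ 0.693  0.716 -0.079] z [-0.123  0.01  -0.992] F [ 0.7  0.1 -0.2] op 0.7987257418487499 q7 0.85
shift in tool axes at current yaw, cm: [ 1.41  2.46 11.08] rows>= 2.7
yaw -0.001 rows>= 0.0  after yaw shift tx,ty,tz cm: 0.52 1.4 11.34
```

{"fn": "servo_tool", "kwargs": {"commands": [{"tx": 1.0,"ty": 2.2,"tz": 1.2,"yaw": 0},{"tx": 0,"ty": 0,"tz": 1.2,"yaw": 0},{"tx": 0,"ty": 0,"tz": 1.2,"yaw": 0},{"tx": 0,"ty": 0,"tz": 1.2,"yaw": 0},{"tx": 0,"ty": 0,"tz": 1.2,"yaw": 0},{"tx": 0,"ty": 0,"tz": 1.2,"yaw": 0},{"tx": 0,"ty": 0,"tz": 1.0,"yaw": 0},{"tx": 0,"ty": 0,"tz": 0,"yaw": 0}]}}

```text
time_s: 24.08
eef_pos: [392.2, -306.7, 80.5]
eef_rot: [[0.681, 0.721, -0.125], [0.728, -0.685, 0.013], [-0.076, -0.1, -0.992]]
wrist_force: [-1.5, 0.8, -0.6]
opening: 0.8
```

```bash
python3 plan.py 395.5 -306.5 50 46
```

```text
t 24.0833 p [ 392.2 -306.7   80.5] x [ 0.681  0.728 -0.076] z [-0.125  0.013 -0.992] F [-1.5  0.8 -0.6] op 0.7998532942755522 q7 0.76
shift in tool axes at current yaw, cm: [0.47 0.54 2.99] rows>= 0.7
yaw 0.016 rows>= 0.1  after yaw shift tx,ty,tz cm: 0.24 0.23 3.05
```

{"fn": "servo_tool", "kwargs": {"commands": [{"tx": 0.4,"ty": 0.5,"tz": 1.2,"yaw": 0},{"tx": 0,"ty": 0,"tz": 1.5,"yaw": 0},{"tx": 0,"ty": 0,"tz": 1.2,"yaw": 0},{"tx": 0,"ty": 0,"tz": 0.6,"yaw": 0},{"tx": 0,"ty": 0,"tz": 0,"yaw": 0}]}}

```text
time_s: 24.5
eef_pos: [391.6, -306.7, 31.7]
eef_rot: [[0.681, 0.721, -0.126], [0.728, -0.685, 0.013], [-0.077, -0.101, -0.992]]
wrist_force: [1.0, -0.1, -0.3]
opening: 0.801
```

```bash
python3 plan.py 392.5 -306.7 15 46; python3 -c "
from h import *
c=cap('wrist','w17')"
```

```text
t 24.5 p [ 391.6 -306.7   31.7] x [ 0.681  0.728 -0.077] z [-0.126  0.013 -0.992] F [ 1.  -0.1 -0.3] op 0.801082040278406 q7 0.71
shift in tool axes at current yaw, cm: [0.19 0.24 1.65] rows>= 0.4
yaw 0.016 rows>= 0.1  after yaw shift tx,ty,tz cm: 0.06 0.07 1.67
```

View pics/w17.png

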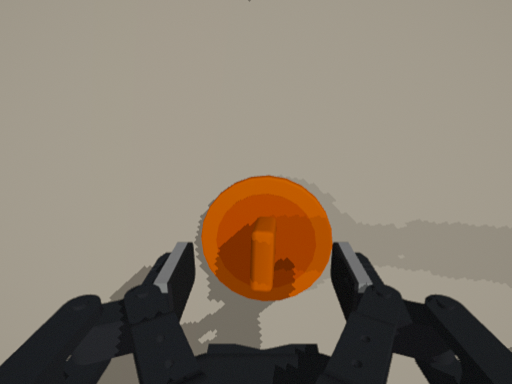

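The tab at (262,255) is centred and aligned with the pads. Going down and closing gently.

{"fn": "servo_tool", "kwargs": {"commands": [{"tx": 0.1,"ty": 0.2,"tz": 0.8,"yaw": 0.01},{"tx": 0,"ty": 0,"tz": 0.7,"yaw": 0},{"tx": 0,"ty": 0,"tz": 0,"yaw": 0}]}}

```text
time_s: 24.8
eef_pos: [392.9, -307.9, 16.9]
eef_rot: [[0.689, 0.714, -0.124], [0.72, -0.694, 0.011], [-0.078, -0.097, -0.992]]
wrist_force: [-1.1, 0.0, -0.0]
opening: 0.797
```

{"fn": "servo_tool", "kwargs": {"commands": [{"tx": 0,"ty": 0,"tz": 0,"yaw": 0},{"tx": 0,"ty": 0,"tz": 0,"yaw": 0},{"tx": 0,"ty": 0,"tz": 0,"yaw": 0},{"tx": 0,"ty": 0,"tz": 0,"yaw": 0},{"tx": 0,"ty": 0,"tz": 0,"yaw": 0},{"tx": 0,"ty": 0,"tz": 0,"yaw": 0},{"tx": 0,"ty": 0,"tz": 0,"yaw": 0},{"tx": 0,"ty": 0,"tz": 0,"yaw": 0}], "jaw": 1}}

```text
time_s: 25.47
eef_pos: [394.9, -307.5, 19.8]
eef_rot: [[0.689, 0.714, -0.121], [0.721, -0.693, 0.01], [-0.077, -0.094, -0.993]]
wrist_force: [0.2, 0.7, 0.9]
opening: 0.131
```

{"fn": "servo_tool", "kwargs": {"commands": [{"tx": 0,"ty": 0,"tz": -1,"yaw": 0},{"tx": 0,"ty": 0,"tz": -2,"yaw": 0},{"tx": 0,"ty": 0,"tz": -3.5,"yaw": 0},{"tx": 0,"ty": 0,"tz": -3.5,"yaw": 0},{"tx": 0,"ty": 0,"tz": -3.5,"yaw": 0},{"tx": 0,"ty": 0,"tz": -3,"yaw": 0},{"tx": 0,"ty": 0,"tz": 0,"yaw": 0}]}}

```text
time_s: 26.05
eef_pos: [414.5, -307.8, 192.2]
eef_rot: [[0.687, 0.716, -0.125], [0.722, -0.691, 0.014], [-0.076, -0.1, -0.992]]
wrist_force: [0.8, -0.2, -1.0]
opening: 0.138
```

```bash
python3 plan.py 603 256 150; python3 -c "
from h import *
c=cap('wrist','w18')"
```

```text
t 26.05 p [ 414.5 -307.8  192.2] x [ 0.687  0.722 -0.076] z [-0.125  0.014 -0.992] F [ 0.8 -0.2 -1. ] op 0.13822906921494368 q7 0.86
shift in tool axes at current yaw, cm: [ 54.   -25.08   2.62] rows>= 14.3
```

View pics/w18.png

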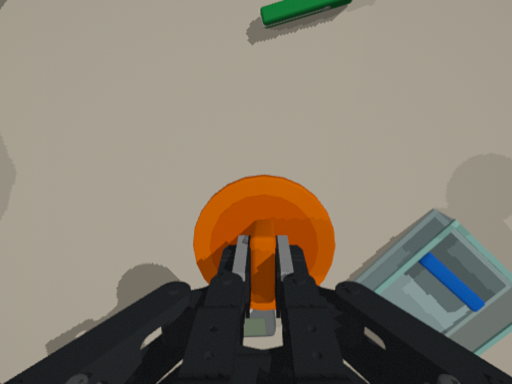

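The lid is held by its tab at (263,265). Carrying it to the bamboo box.

{"fn": "servo_tool", "kwargs": {"commands": [{"tx": 3.0,"ty": -1.4,"tz": 0,"yaw": 0},{"tx": 3.5,"ty": -1.7,"tz": 0,"yaw": 0},{"tx": 3.5,"ty": -1.7,"tz": 0,"yaw": 0},{"tx": 3.5,"ty": -1.7,"tz": 0,"yaw": 0},{"tx": 3.5,"ty": -1.7,"tz": 0,"yaw": 0},{"tx": 3.5,"ty": -1.7,"tz": 0,"yaw": 0},{"tx": 3.5,"ty": -1.7,"tz": 0,"yaw": 0},{"tx": 3.5,"ty": -1.7,"tz": 0,"yaw": 0}]}}

```text
time_s: 26.77
eef_pos: [504.9, -20.6, 174.9]
eef_rot: [[0.704, 0.697, -0.138], [0.705, -0.709, 0.01], [-0.091, -0.105, -0.99]]
wrist_force: [0.1, -0.2, -0.6]
opening: 0.131
```

```bash
python3 plan.py 603 256 150
```

```text
t 26.7667 p [504.9 -20.6 174.9] x [ 0.704  0.705 -0.091] z [-0.138  0.01  -0.99 ] F [ 0.1 -0.2 -0.6] op 0.13053744481494084 q7 0.28
shift in tool axes at current yaw, cm: [ 26.62 -12.53   1.4 ] rows>= 7.1
```

{"fn": "servo_tool", "kwargs": {"commands": [{"tx": 3.6,"ty": -1.7,"tz": 0,"yaw": 0},{"tx": 3.6,"ty": -1.7,"tz": 0,"yaw": 0},{"tx": 3.6,"ty": -1.7,"tz": 0,"yaw": 0},{"tx": 3.6,"ty": -1.7,"tz": 0,"yaw": 0},{"tx": 3.6,"ty": -1.7,"tz": 0,"yaw": 0},{"tx": 3.0,"ty": -1.5,"tz": 0,"yaw": 0},{"tx": 2.4,"ty": -1.0,"tz": 0,"yaw": 0},{"tx": 0,"ty": 0,"tz": 0,"yaw": 0}]}}

```text
time_s: 27.43
eef_pos: [588.0, 241.1, 154.7]
eef_rot: [[0.696, 0.702, -0.152], [0.711, -0.703, 0.008], [-0.101, -0.114, -0.988]]
wrist_force: [-1.6, 0.1, -0.6]
opening: 0.13
```

```bash
python3 plan.py 603 256 120; python3 -c "
from h import *
c=cap('wrist','w19');c=cap('top')
im=cv2.cvtColor(c['image'],cv2.COLOR_RGB2BGR)
cv2.imwrite('pics/t19.png',cv2.resize(im[60:180,130:290],None,fx=5,fy=5,interpolation=cv2.INTER_CUBIC))"
```

```text
t 27.4333 p [588.  241.1 154.7] x [ 0.696  0.711 -0.101] z [-0.152  0.008 -0.988] F [-1.6  0.1 -0.6] op 0.13016258839977143 q7 -0.06
shift in tool axes at current yaw, cm: [2.46 0.4  3.21] rows>= 1.0
```

View pics/w19.png

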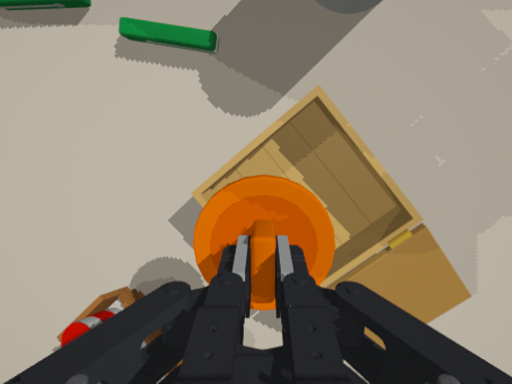

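View pics/t19.png

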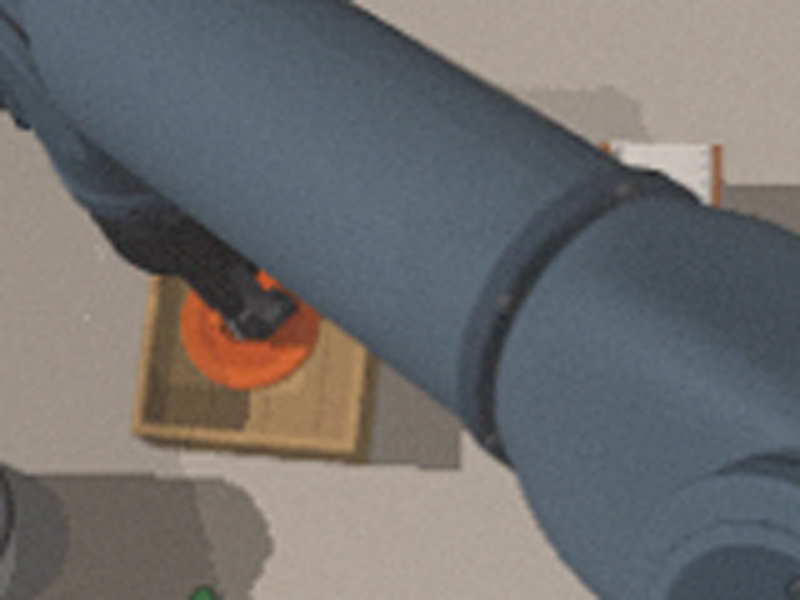

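```bash
python3 - <<'E'
from h import *
c=cap('wrist')
q=onplane(c,[[319,87],[193,193],[421,218]],50); print(q.round(1), 'center',((q[1]+q[2])/2).round(1))
P=cloud(c)
print('disc pts',[P[v,u].round(1) for u,v in [(264,182),(200,235),(328,235)]])
E
python3 plan.py 601 255 60
```

```text
[[543.3 327.8  50. ]
 [531.2 191.3  50. ]
 [678.  316.4  50. ]] center [604.6 253.9  50. ]
disc pts [array([562.9, 261.3, 145.8]), array([559.5, 215.6, 148.6]), array([608.5, 265.5, 141.3])]
t 27.5833 p [588.4 233.9 154.6] x [ 0.699  0.707 -0.106] z [-0.153  0.003 -0.988] F [ 0.1 -0.3 -1.5] op 0.1325410297362012 q7 -0.05
shift in tool axes at current yaw, cm: [3.37 0.43 9.16] rows>= 2.3
```

{"fn": "servo_tool", "kwargs": {"commands": [{"tx": 2.6,"ty": 0.2,"tz": 0,"yaw": 0},{"tx": 0.5,"ty": 0.2,"tz": 2,"yaw": 0},{"tx": 0,"ty": 0,"tz": 2.2,"yaw": 0},{"tx": 0,"ty": 0,"tz": 2,"yaw": 0},{"tx": 0,"ty": 0,"tz": 0,"yaw": 0}]}}

```text
time_s: 28.0
eef_pos: [605.5, 241.6, 85.7]
eef_rot: [[0.707, 0.691, -0.152], [0.699, -0.715, -0.003], [-0.111, -0.104, -0.988]]
wrist_force: [-0.3, -1.7, -2.9]
opening: 0.13
```

```bash
python3 plan.py 604 255 45
```

```text
t 28.0 p [605.5 241.6  85.7] x [ 0.707  0.699 -0.111] z [-0.152 -0.003 -0.988] F [-0.3 -1.7 -2.9] op 0.12999058167492292 q7 -0.08
shift in tool axes at current yaw, cm: [ 1.28 -0.64  4.04] rows>= 1.0
```

{"fn": "servo_tool", "kwargs": {"commands": [{"tx": 1.2,"ty": -0.8,"tz": 0.8,"yaw": 0},{"tx": 0.3,"ty": 0,"tz": 1.3,"yaw": 0},{"tx": 0,"ty": 0,"tz": 1,"yaw": 0},{"tx": 0,"ty": 0,"tz": 0,"yaw": 0}]}}

```text
time_s: 28.33
eef_pos: [607.4, 253.8, 52.5]
eef_rot: [[0.711, 0.687, -0.151], [0.695, -0.719, -0.005], [-0.112, -0.101, -0.989]]
wrist_force: [-0.6, -0.2, -1.2]
opening: 0.132
```

```bash
python3 plan.py 604 255 27; python3 -c "
from h import *
c=cap('wrist','w20')"
```

```text
t 28.3333 p [607.4 253.8  52.5] x [ 0.711  0.695 -0.112] z [-0.151 -0.005 -0.989] F [-0.6 -0.2 -1.2] op 0.13177873437883464 q7 -0.11
shift in tool axes at current yaw, cm: [ 0.13 -0.06  2.57] rows>= 0.6
```

View pics/w20.png

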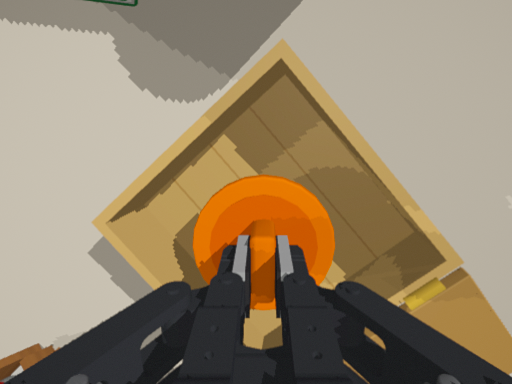

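The lid is inside the box outline and clear of the walls. Lowering to the floor.

{"fn": "servo_tool", "kwargs": {"commands": [{"tx": 0,"ty": 0,"tz": 0.8,"yaw": 0},{"tx": 0,"ty": 0,"tz": 0.8,"yaw": 0},{"tx": 0,"ty": 0,"tz": 0.4,"yaw": 0},{"tx": 0,"ty": 0,"tz": 0,"yaw": 0}]}}

```text
time_s: 28.72
eef_pos: [606.0, 253.7, 33.5]
eef_rot: [[0.712, 0.687, -0.148], [0.694, -0.72, -0.004], [-0.109, -0.1, -0.989]]
wrist_force: [-1.5, 0.2, -0.8]
opening: 0.125
```

```bash
python3 plan.py 604 255 26
```

```text
t 28.7167 p [606.  253.7  33.5] x [ 0.712  0.694 -0.109] z [-0.148 -0.004 -0.989] F [-1.5  0.2 -0.8] op 0.1251894527336782 q7 -0.12
shift in tool axes at current yaw, cm: [ 0.03 -0.16  0.77] rows>= 0.2
```

{"fn": "servo_tool", "kwargs": {"commands": [{"tx": 0,"ty": 0,"tz": 0.4,"yaw": 0},{"tx": 0,"ty": 0,"tz": 0.3,"yaw": 0},{"tx": 0,"ty": 0,"tz": 0.2,"yaw": 0},{"tx": 0,"ty": 0,"tz": 0,"yaw": 0}]}}

```text
time_s: 29.05
eef_pos: [605.5, 253.8, 27.6]
eef_rot: [[0.712, 0.687, -0.146], [0.694, -0.72, -0.004], [-0.108, -0.098, -0.989]]
wrist_force: [-0.0, -0.3, -0.1]
opening: 0.128
```

```bash
python3 plan.py 604 255 26
```

```text
t 29.05 p [605.5 253.8  27.6] x [ 0.712  0.694 -0.108] z [-0.146 -0.004 -0.989] F [-0.  -0.3 -0.1] op 0.12849942517981067 q7 -0.12
shift in tool axes at current yaw, cm: [-0.01 -0.17  0.18] rows>= 0.1
```

{"fn": "servo_tool", "kwargs": {"commands": [{"tx": 0,"ty": 0,"tz": 0.2,"yaw": 0},{"tx": 0,"ty": 0,"tz": 0.1,"yaw": 0},{"tx": 0,"ty": 0,"tz": 0,"yaw": 0}]}}

```text
time_s: 29.3
eef_pos: [605.8, 254.1, 27.5]
eef_rot: [[0.713, 0.686, -0.144], [0.693, -0.721, -0.004], [-0.107, -0.097, -0.99]]
wrist_force: [0.8, -0.4, -0.1]
opening: 0.126
```

{"fn": "servo_tool", "kwargs": {"commands": [{"tx": 0,"ty": 0,"tz": 0,"yaw": 0},{"tx": 0,"ty": 0,"tz": 0,"yaw": 0},{"tx": 0,"ty": 0,"tz": 0,"yaw": 0}], "jaw": 0.65}}

```text
time_s: 29.55
eef_pos: [606.0, 254.3, 27.2]
eef_rot: [[0.713, 0.687, -0.144], [0.693, -0.721, -0.004], [-0.106, -0.097, -0.99]]
wrist_force: [-0.5, 0.0, 0.3]
opening: 0.352
```

{"fn": "servo_tool", "kwargs": {"commands": [{"tx": 0,"ty": 0,"tz": -1,"yaw": 0},{"tx": 0,"ty": 0,"tz": -2,"yaw": 0},{"tx": 0,"ty": 0,"tz": -3,"yaw": 0},{"tx": 0,"ty": 0,"tz": -4,"yaw": 0},{"tx": 0,"ty": 0,"tz": -3,"yaw": 0},{"tx": 0,"ty": 0,"tz": -1,"yaw": 0},{"tx": 0,"ty": 0,"tz": 0,"yaw": 0}]}}

```text
time_s: 30.13
eef_pos: [625.4, 254.7, 171.8]
eef_rot: [[0.711, 0.687, -0.149], [0.694, -0.72, -0.004], [-0.11, -0.1, -0.989]]
wrist_force: [-0.1, -0.2, -0.5]
opening: 0.353
```

```bash
python3 plan.py 408 272 150 126.2; python3 -c "
from h import *
c=cap('wrist','w21')"
```

```text
t 30.1333 p [625.4 254.7 171.8] x [ 0.711  0.694 -0.11 ] z [-0.149 -0.004 -0.989] F [-0.1 -0.2 -0.5] op 0.3528042136926092 q7 -0.05
shift in tool axes at current yaw, cm: [-14.02 -15.97   5.38] rows>= 5.3
yaw -1.429 rows>= 11.4  after yaw shift tx,ty,tz cm: 14.24 -16.53 2.18
```

View pics/w21.png

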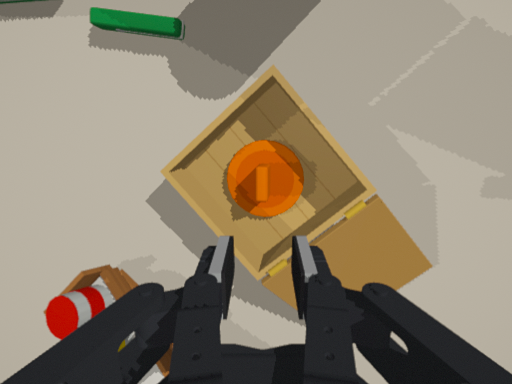

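The lid lies flat, tab up, near the middle of the box at (263,180). Last is the green clip, the one at (137,22) in this view beside the canister.

{"fn": "servo_tool", "kwargs": {"commands": [{"tx": -2.5,"ty": -2.9,"tz": 0.3,"yaw": 0},{"tx": -2.5,"ty": -2.9,"tz": 0.5,"yaw": 0},{"tx": -2.5,"ty": -2.9,"tz": 0.5,"yaw": 0},{"tx": -2.5,"ty": -2.9,"tz": 0.5,"yaw": 0},{"tx": -2.5,"ty": -2.6,"tz": 0.3,"yaw": 0},{"tx": 0,"ty": 0,"tz": 0,"yaw": -0.12},{"tx": 0,"ty": 0,"tz": 0,"yaw": -0.12},{"tx": 0,"ty": 0,"tz": 0,"yaw": -0.12}], "jaw": 0.25}}

```text
time_s: 30.85
eef_pos: [418.2, 263.7, 165.1]
eef_rot: [[0.416, 0.894, -0.164], [0.905, -0.425, -0.016], [-0.084, -0.142, -0.986]]
wrist_force: [-0.1, -0.7, -0.0]
opening: 0.75
```

{"fn": "servo_tool", "kwargs": {"commands": [{"tx": 0,"ty": 0,"tz": 0,"yaw": -0.12},{"tx": 0,"ty": 0,"tz": 0,"yaw": -0.12},{"tx": 0,"ty": 0,"tz": 0,"yaw": -0.12},{"tx": 0,"ty": 0,"tz": 0,"yaw": -0.12},{"tx": 0,"ty": 0,"tz": 0,"yaw": -0.12},{"tx": 0,"ty": 0,"tz": 0,"yaw": -0.12},{"tx": 0,"ty": 0,"tz": 0,"yaw": -0.12},{"tx": 0,"ty": 0,"tz": 0,"yaw": -0.12}]}}

```text
time_s: 31.52
eef_pos: [408.3, 257.2, 152.6]
eef_rot: [[-0.526, 0.831, -0.184], [0.847, 0.53, -0.026], [0.076, -0.169, -0.983]]
wrist_force: [0.0, -0.0, -0.3]
opening: 0.751
```

```bash
python3 plan.py 408 272 80 126.2; python3 -c "
from h import *
c=cap('wrist','w22')"
```

```text
t 31.5167 p [408.3 257.2 152.6] x [-0.526  0.847  0.076] z [-0.184 -0.026 -0.983] F [ 0.  -0.  -0.3] op 0.7513772962771801 q7 0.9
shift in tool axes at current yaw, cm: [0.72 1.98 7.1 ] rows>= 1.8
yaw -0.077 rows>= 0.6  after yaw shift tx,ty,tz cm: 1.21 0.85 7.26
```

View pics/w22.png

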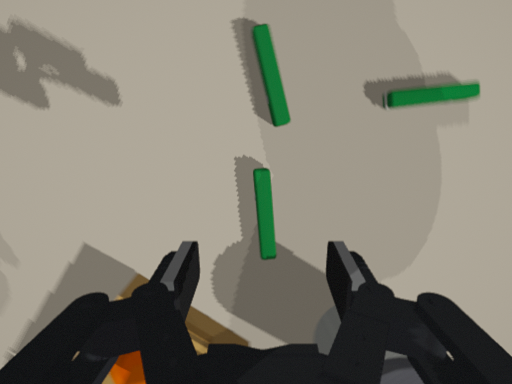

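```bash
python3 - <<'E'
from h import *
c=cap('wrist')
hsv=cv2.cvtColor(c['image'],cv2.COLOR_RGB2HSV)
m=cv2.inRange(hsv,(45,80,30),(85,255,255)); 
for k in cv2.findContours(m,cv2.RETR_EXTERNAL,cv2.CHAIN_APPROX_NONE)[0]:
    if cv2.contourArea(k)<300: continue
    r=cv2.minAreaRect(k); W=onplane(c,k.reshape(-1,2),20)[:,:2].astype(np.float32); print(np.round(r[0]),[np.round(a,1) for a in cv2.minAreaRect(W)])
E
python3 plan.py 408 271 50 126.2
```

```text
[264. 214.] [array([409.9, 273.1]), array([89.1, 16. ]), np.float64(35.9)]
[435.  99.] [array([229.7, 352.1]), array([16., 91.]), np.float64(37.3)]
[273.  75.] [array([297.9, 211.8]), array([89.1, 17. ]), np.float64(44.6)]
t 31.6167 p [408.3 257.1 152.5] x [-0.521  0.85   0.075] z [-0.184 -0.026 -0.983] F [ 0.2 -0.7 -0. ] op 0.7516532168078163 q7 0.89
shift in tool axes at current yaw, cm: [ 0.43  2.45 10.04] rows>= 2.5
yaw -0.081 rows>= 0.7  after yaw shift tx,ty,tz cm: 1.14 0.8 10.25
```

The target measures (409.5,272.5), 89 × 16 mm at 36°, consistent with the first measurement. Descending.

{"fn": "servo_tool", "kwargs": {"commands": [{"tx": 0.5,"ty": 2.5,"tz": 1,"yaw": -0.08},{"tx": 0,"ty": 0,"tz": 2.5,"yaw": 0},{"tx": 0,"ty": 0,"tz": 3,"yaw": 0},{"tx": 0,"ty": 0,"tz": 2,"yaw": 0},{"tx": 0,"ty": 0,"tz": 0,"yaw": 0}]}}

```text
time_s: 32.03
eef_pos: [409.5, 272.1, 59.1]
eef_rot: [[-0.572, 0.799, -0.187], [0.816, 0.578, -0.026], [0.087, -0.167, -0.982]]
wrist_force: [-2.0, -0.7, 0.2]
opening: 0.752
```

```bash
python3 plan.py 408.5 272.3 20 126
```

```text
t 32.0333 p [409.5 272.1  59.1] x [-0.572  0.816  0.087] z [-0.187 -0.026 -0.982] F [-2.  -0.7  0.2] op 0.7524115651390288 q7 0.87
shift in tool axes at current yaw, cm: [-0.26  0.58  3.86] rows>= 0.9
yaw -0.017 rows>= 0.1  after yaw shift tx,ty,tz cm: 0.08 -0.07 3.91
```

{"fn": "servo_tool", "kwargs": {"commands": [{"tx": -0.2,"ty": 0.6,"tz": 0.8,"yaw": -0.02},{"tx": 0,"ty": 0,"tz": 1.3,"yaw": 0},{"tx": 0,"ty": 0,"tz": 1.3,"yaw": 0},{"tx": 0,"ty": 0,"tz": 0.6,"yaw": 0},{"tx": 0,"ty": 0,"tz": 0,"yaw": 0}]}}

```text
time_s: 32.45
eef_pos: [408.4, 273.3, 15.9]
eef_rot: [[-0.583, 0.791, -0.186], [0.808, 0.589, -0.026], [0.09, -0.165, -0.982]]
wrist_force: [-0.9, 0.1, -0.1]
opening: 0.751
```

```bash
python3 plan.py 408.5 272.3 5 126; python3 -c "
from h import *
c=cap('wrist','w23')"
```

```text
t 32.45 p [408.4 273.3  15.9] x [-0.583  0.808  0.09 ] z [-0.186 -0.026 -0.982] F [-0.9  0.1 -0.1] op 0.7507136953227901 q7 0.85
shift in tool axes at current yaw, cm: [-0.18  0.13  1.07] rows>= 0.3
yaw -0.003 rows>= 0.0  after yaw shift tx,ty,tz cm: -0.09 -0.05 1.09
```

View pics/w23.png

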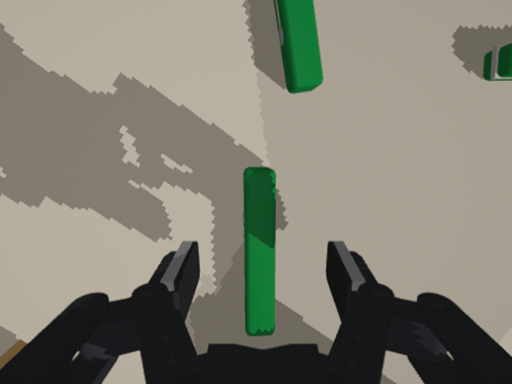

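The clip is centred between the fingers at (260,250).

{"fn": "servo_tool", "kwargs": {"commands": [{"tx": -0.1,"ty": 0.1,"tz": 0.6,"yaw": 0},{"tx": 0,"ty": 0,"tz": 0.4,"yaw": 0},{"tx": 0,"ty": 0,"tz": 0,"yaw": 0}]}}

```text
time_s: 32.75
eef_pos: [409.1, 273.6, 6.7]
eef_rot: [[-0.582, 0.792, -0.184], [0.808, 0.589, -0.024], [0.089, -0.163, -0.983]]
wrist_force: [0.6, -0.5, -0.2]
opening: 0.753
```

{"fn": "servo_tool", "kwargs": {"commands": [{"tx": 0,"ty": 0,"tz": 0,"yaw": 0},{"tx": 0,"ty": 0,"tz": 0,"yaw": 0},{"tx": 0,"ty": 0,"tz": 0,"yaw": 0},{"tx": 0,"ty": 0,"tz": 0,"yaw": 0},{"tx": 0,"ty": 0,"tz": 0,"yaw": 0},{"tx": 0,"ty": 0,"tz": 0,"yaw": 0},{"tx": 0,"ty": 0,"tz": 0,"yaw": 0},{"tx": 0,"ty": 0,"tz": 0,"yaw": 0}], "jaw": 1}}

```text
time_s: 33.42
eef_pos: [410.0, 274.1, 7.9]
eef_rot: [[-0.582, 0.792, -0.182], [0.808, 0.589, -0.023], [0.089, -0.16, -0.983]]
wrist_force: [-0.3, 0.6, -0.1]
opening: 0.176
```

{"fn": "servo_tool", "kwargs": {"commands": [{"tx": 0,"ty": 0,"tz": -1,"yaw": 0},{"tx": 0,"ty": 0,"tz": -2,"yaw": 0},{"tx": 0,"ty": 0,"tz": -3.5,"yaw": 0},{"tx": 0,"ty": 0,"tz": -3.5,"yaw": 0},{"tx": 0,"ty": 0,"tz": -3.5,"yaw": 0},{"tx": 0,"ty": 0,"tz": -3.5,"yaw": 0},{"tx": 0,"ty": 0,"tz": 0,"yaw": 0}]}}

```text
time_s: 34.0
eef_pos: [440.0, 278.1, 184.0]
eef_rot: [[-0.585, 0.789, -0.188], [0.806, 0.591, -0.024], [0.093, -0.166, -0.982]]
wrist_force: [-0.2, 1.3, -0.7]
opening: 0.178
```

```bash
python3 plan.py 623 -276 150 94.5; python3 -c "
from h import *
c=cap('wrist','w24')"
```

```text
t 34.0 p [440.  278.1 184. ] x [-0.585  0.806  0.093] z [-0.188 -0.024 -0.982] F [-0.2  1.3 -0.7] op 0.17831312752836492 q7 1.02
shift in tool axes at current yaw, cm: [-55.68 -17.77   1.22] rows>= 14.0
yaw 0.549 rows>= 4.4  after yaw shift tx,ty,tz cm: -56.68 13.9 3.4
```

View pics/w24.png

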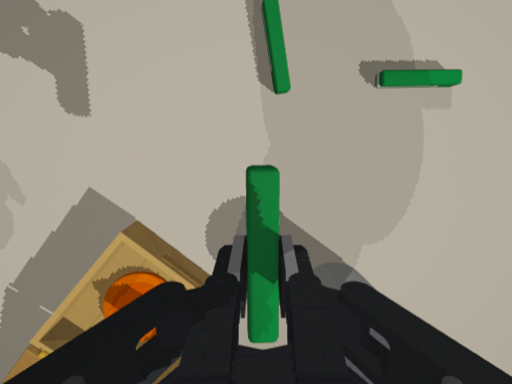

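Green clip held. Carrying it over to the glass container.

{"fn": "servo_tool", "kwargs": {"commands": [{"tx": -3.4,"ty": -1.0,"tz": -0.2,"yaw": 0},{"tx": -3.8,"ty": -1.2,"tz": -0.2,"yaw": 0},{"tx": -3.8,"ty": -1.2,"tz": -0.2,"yaw": 0},{"tx": -3.8,"ty": -1.2,"tz": -0.2,"yaw": 0},{"tx": -3.8,"ty": -1.2,"tz": 0,"yaw": 0},{"tx": -3.8,"ty": -1.2,"tz": 0,"yaw": 0},{"tx": -3.8,"ty": -1.2,"tz": 0,"yaw": 0},{"tx": -3.8,"ty": -1.2,"tz": 0,"yaw": 0}]}}

```text
time_s: 34.72
eef_pos: [540.4, -21.7, 175.9]
eef_rot: [[-0.603, 0.774, -0.193], [0.792, 0.611, -0.025], [0.098, -0.168, -0.981]]
wrist_force: [0.6, 0.6, -0.7]
opening: 0.177
```

```bash
python3 plan.py 623 -276 150 94.5
```

```text
t 34.7167 p [540.4 -21.7 175.9] x [-0.603  0.792  0.098] z [-0.193 -0.025 -0.981] F [ 0.6  0.6 -0.7] op 0.1770950086537303 q7 1.57
shift in tool axes at current yaw, cm: [-25.37  -8.7    1.59] rows>= 6.4
yaw 0.572 rows>= 4.6  after yaw shift tx,ty,tz cm: -26.0 6.24 2.59
```

{"fn": "servo_tool", "kwargs": {"commands": [{"tx": -3.8,"ty": -1.2,"tz": -0.2,"yaw": 0},{"tx": -3.8,"ty": -1.2,"tz": -0.2,"yaw": 0},{"tx": -3.8,"ty": -1.2,"tz": 0,"yaw": 0},{"tx": -3.8,"ty": -1.3,"tz": 0,"yaw": 0},{"tx": -3.8,"ty": -1.4,"tz": 0,"yaw": 0},{"tx": -3.5,"ty": -1.4,"tz": 0,"yaw": 0},{"tx": 0,"ty": 0,"tz": 0,"yaw": 0.11},{"tx": 0,"ty": 0,"tz": 0,"yaw": 0.11}]}}

```text
time_s: 35.38
eef_pos: [612.9, -269.6, 161.0]
eef_rot: [[-0.405, 0.891, -0.206], [0.912, 0.408, -0.026], [0.061, -0.198, -0.978]]
wrist_force: [-0.1, 1.7, 0.1]
opening: 0.175
```

{"fn": "servo_tool", "kwargs": {"commands": [{"tx": 0,"ty": 0,"tz": 0,"yaw": 0.11},{"tx": 0,"ty": 0,"tz": 0,"yaw": 0.11},{"tx": 0,"ty": 0,"tz": 0,"yaw": 0.11},{"tx": 0,"ty": 0,"tz": 0,"yaw": 0}]}}

```text
time_s: 35.72
eef_pos: [609.7, -272.2, 156.0]
eef_rot: [[-0.07, 0.974, -0.213], [0.997, 0.067, -0.024], [-0.009, -0.214, -0.977]]
wrist_force: [0.6, 0.1, 0.1]
opening: 0.176
```

```bash
python3 plan.py 623 -276 90 94.5; python3 - <<'E'
from h import *
c=cap('wrist','w25'); P=cloud(c)
for p in [(263,175),(263,330),(263,250)]: print(p,P[p[1],p[0]].round(1))
E
```

```text
t 35.7167 p [ 609.7 -272.2  156. ] x [-0.07   0.997 -0.009] z [-0.213 -0.024 -0.977] F [0.6 0.1 0.1] op 0.17560487902872807 q7 1.47
shift in tool axes at current yaw, cm: [-0.42  2.69  6.17] rows>= 1.6
yaw -0.008 rows>= 0.1  after yaw shift tx,ty,tz cm: -0.49 1.3 6.6
(263, 175) [ 569.8 -273.7  170.9]
(263, 330) [ 647.7 -268.2  165.5]
(263, 250) [ 605.7 -271.1  169. ]
```

View pics/w25.png

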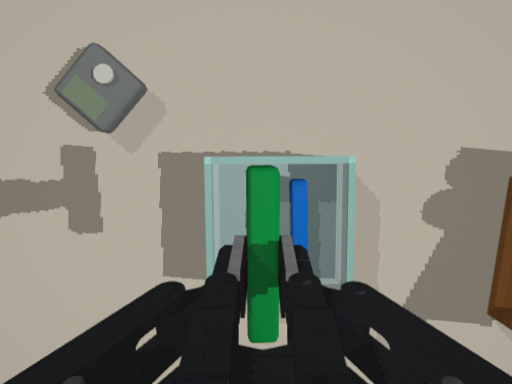

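```bash
python3 - <<'E'
from h import *
c=cap('wrist')
print('blue',onplane(c,[[291,182],[307,182],[307,235]],25).round(1)); print('rim near',onplane(c,[[205,156],[355,156]],46).round(1))
E
python3 plan.py 623 -279 60 94.5
```

```text
blue [[ 579.3 -247.6   25. ]
 [ 578.2 -232.6   25. ]
 [ 628.6 -228.1   25. ]]
rim near [[ 561.4 -325.6   46. ]
 [ 551.6 -196.3   46. ]]
t 35.8167 p [ 609.7 -272.2  156.1] x [-0.078  0.997 -0.007] z [-0.213 -0.024 -0.977] F [-0.3 -0.2  0.2] op 0.17658694419519066 q7 1.48
shift in tool axes at current yaw, cm: [-0.72  3.3   9.12] rows>= 2.3
yaw -0.001 rows>= 0.0  after yaw shift tx,ty,tz cm: -0.79 1.27 9.61
```

{"fn": "servo_tool", "kwargs": {"commands": [{"tx": -0.5,"ty": 2.8,"tz": 0.5,"yaw": 0},{"tx": 0,"ty": 0.1,"tz": 2.5,"yaw": 0},{"tx": 0,"ty": 0.1,"tz": 2.5,"yaw": 0},{"tx": 0,"ty": 0,"tz": 1.8,"yaw": 0},{"tx": 0,"ty": 0,"tz": 0,"yaw": 0}]}}

```text
time_s: 36.23
eef_pos: [625.0, -275.4, 75.7]
eef_rot: [[-0.097, 0.972, -0.212], [0.995, 0.094, -0.023], [-0.003, -0.213, -0.977]]
wrist_force: [0.0, 0.2, -1.1]
opening: 0.179
```

```bash
python3 plan.py 624 -279 40 94.5; python3 -c "
from h import *
c=cap('wrist','w26')"
```

```text
t 36.2333 p [ 625.  -275.4   75.7] x [-0.097  0.995 -0.003] z [-0.212 -0.023 -0.977] F [ 0.   0.2 -1.1] op 0.17895246066038853 q7 1.48
shift in tool axes at current yaw, cm: [-0.34  0.63  3.52] rows>= 0.9
yaw 0.019 rows>= 0.2  after yaw shift tx,ty,tz cm: -0.35 -0.13 3.57
```

View pics/w26.png

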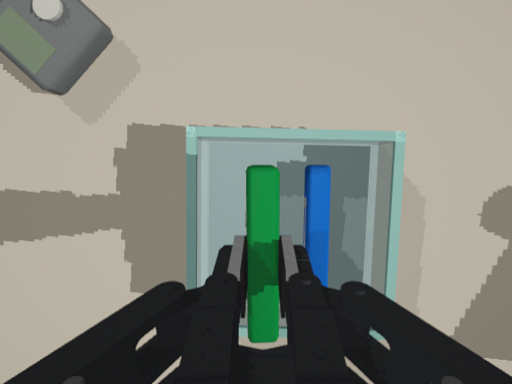

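{"fn": "servo_tool", "kwargs": {"commands": [{"tx": -0.7,"ty": 0.6,"tz": 0.8,"yaw": 0.02},{"tx": 0,"ty": 0,"tz": 1.3,"yaw": 0},{"tx": 0,"ty": 0,"tz": 1.2,"yaw": 0},{"tx": 0,"ty": 0,"tz": 0.3,"yaw": 0},{"tx": 0,"ty": 0,"tz": 0,"yaw": 0}]}}

```text
time_s: 36.7
eef_pos: [627.6, -283.2, 41.3]
eef_rot: [[-0.079, 0.976, -0.205], [0.997, 0.076, -0.023], [-0.007, -0.206, -0.979]]
wrist_force: [-0.7, -0.3, 0.1]
opening: 0.177
```

```bash
python3 plan.py 624 -281 16 94.5; python3 - <<'E'
from h import *
c=cap('wrist','w27');P=cloud(c)
for p in [(250,175),(275,175),(263,175),(263,330),(250,330),(275,330),(263,250)]: print(p,P[p[1],p[0]].round(1))
E
```

```text
t 36.7 p [ 627.6 -283.2   41.3] x [-0.079  0.997 -0.007] z [-0.205 -0.023 -0.979] F [-0.7 -0.3  0.1] op 0.17699713248997526 q7 1.46
shift in tool axes at current yaw, cm: [0.27 0.18 2.55] rows>= 0.6
yaw 0.0 rows>= 0.0  after yaw shift tx,ty,tz cm: 0.25 -0.34 2.53
(250, 175) [ 588.1 -291.1   56.2]
(275, 175) [ 587.3 -279.5   54.6]
(263, 175) [ 587.7 -285.1   56.1]
(263, 330) [ 665.1 -279.    52. ]
(250, 330) [ 666.2 -285.5   51. ]
(275, 330) [ 665.3 -272.9   50.9]
(263, 250) [ 623.6 -282.3   54.2]
```

View pics/w27.png

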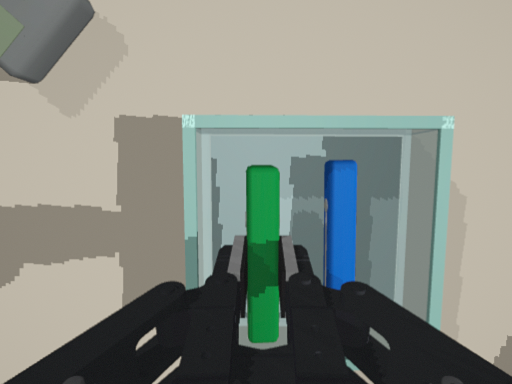

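Green is parallel to blue with a clear gap. Lowering the last stretch.

{"fn": "servo_tool", "kwargs": {"commands": [{"tx": 0.2,"ty": 0.1,"tz": 0.8,"yaw": 0},{"tx": 0,"ty": 0,"tz": 0.8,"yaw": 0},{"tx": 0,"ty": 0,"tz": 0.5,"yaw": 0},{"tx": 0,"ty": 0,"tz": 0,"yaw": 0}]}}

```text
time_s: 37.08
eef_pos: [624.7, -281.4, 20.2]
eef_rot: [[-0.079, 0.976, -0.203], [0.997, 0.076, -0.024], [-0.008, -0.204, -0.979]]
wrist_force: [-0.7, -0.2, -0.5]
opening: 0.178
```

```bash
python3 plan.py 624 -281 14 94.5
```

```text
t 37.0833 p [ 624.7 -281.4   20.2] x [-0.079  0.997 -0.008] z [-0.203 -0.024 -0.979] F [-0.7 -0.2 -0.5] op 0.17805824045303528 q7 1.45
shift in tool axes at current yaw, cm: [0.05 0.06 0.62] rows>= 0.1
yaw 0.001 rows>= 0.0  after yaw shift tx,ty,tz cm: 0.04 -0.06 0.62
```

{"fn": "servo_tool", "kwargs": {"commands": [{"tx": 0,"ty": 0,"tz": 0.3,"yaw": 0},{"tx": 0,"ty": 0,"tz": 0.2,"yaw": 0},{"tx": 0,"ty": 0,"tz": 0,"yaw": 0}]}}

```text
time_s: 37.33
eef_pos: [623.6, -281.4, 14.8]
eef_rot: [[-0.08, 0.976, -0.203], [0.997, 0.076, -0.024], [-0.008, -0.204, -0.979]]
wrist_force: [0.8, -0.0, 0.9]
opening: 0.174
```

```bash
python3 plan.py 624 -281 14 94.5
```

```text
t 37.3333 p [ 623.6 -281.4   14.8] x [-0.08   0.997 -0.008] z [-0.203 -0.024 -0.979] F [ 0.8 -0.   0.9] op 0.17374697172800826 q7 1.45
shift in tool axes at current yaw, cm: [0.04 0.06 0.07] rows>= 0.0
yaw 0.001 rows>= 0.0  after yaw shift tx,ty,tz cm: 0.04 0.04 0.08
```

Touching. Release slightly and lift out.

{"fn": "servo_tool", "kwargs": {"commands": [{"tx": 0,"ty": 0,"tz": 0,"yaw": 0},{"tx": 0,"ty": 0,"tz": 0,"yaw": 0},{"tx": 0,"ty": 0,"tz": 0,"yaw": 0}], "jaw": 0.68}}

```text
time_s: 37.58
eef_pos: [624.0, -281.5, 15.3]
eef_rot: [[-0.079, 0.976, -0.202], [0.997, 0.076, -0.024], [-0.008, -0.203, -0.979]]
wrist_force: [0.7, -0.5, 0.0]
opening: 0.322
```

{"fn": "servo_tool", "kwargs": {"commands": [{"tx": 0,"ty": 0,"tz": -1,"yaw": 0},{"tx": 0,"ty": 0,"tz": -2,"yaw": 0},{"tx": 0,"ty": 0,"tz": -3,"yaw": 0},{"tx": 0,"ty": 0,"tz": -4,"yaw": 0},{"tx": 0,"ty": 0,"tz": -4,"yaw": 0},{"tx": 0,"ty": 0,"tz": -2,"yaw": 0},{"tx": 0,"ty": 0,"tz": 0,"yaw": 0}]}}

```text
time_s: 38.17
eef_pos: [657.1, -276.4, 181.7]
eef_rot: [[-0.08, 0.976, -0.204], [0.997, 0.078, -0.021], [-0.005, -0.205, -0.979]]
wrist_force: [0.8, -0.1, 0.8]
opening: 0.319
```

{"fn": "servo_tool", "kwargs": {"commands": [{"tx": -3,"ty": -3,"tz": 0,"yaw": 0},{"tx": -3,"ty": -3,"tz": 0,"yaw": 0},{"tx": -3,"ty": -3,"tz": 0,"yaw": 0},{"tx": -3,"ty": -3,"tz": 0,"yaw": 0},{"tx": -3,"ty": -3,"tz": 0,"yaw": 0},{"tx": -3,"ty": -3,"tz": 0,"yaw": 0},{"tx": 0,"ty": 0,"tz": 0,"yaw": 0}]}}

```text
time_s: 38.75
eef_pos: [496.0, -469.1, 221.8]
eef_rot: [[-0.092, 0.975, -0.2], [0.996, 0.089, -0.022], [-0.004, -0.201, -0.98]]
wrist_force: [-0.4, -2.2, 0.3]
opening: 0.319
```

```bash
python3 - <<'E'
from h import *
st()
c=cap('top','top_end');P=cloud(c);hsv=cv2.cvtColor(c['image'],cv2.COLOR_RGB2HSV)
def cen(lo,hi,z,box,n):
    m=cv2.inRange(hsv,np.array(lo),np.array(hi)); mm=np.zeros_like(m); u0,v0,u1,v1=box; mm[v0:v1,u0:u1]=m[v0:v1,u0:u1]
    ys,xs=np.where(mm>0); W=onplane(c,np.c_[xs,ys],z)[:,:2]; r=cv2.minAreaRect(W.astype(np.float32))
    print(n,len(xs),'px',xs.mean().round(1),ys.mean().round(1),'W',W.mean(0).round(1),np.round(r[0],1),np.round(r[1],1),round(r[2],1),'z',np.nanmedian(P[ys,xs,2]).round(1))
rk=(240,80,285,160)
cen((0,130,60),(6,255,255),68.6,rk,'red'); cen((172,130,60),(180,255,255),68.6,rk,'red2') if 0 else None
cen((22,130,80),(32,255,255),82.2,rk,'yellow')
g=(320,95,378,155)
cen((105,120,60),(125,255,255),25,g,'blue'); cen((45,80,30),(85,255,255),25,g,'green')
cen((4,180,100),(14,255,255),14,(155,95,215,157),'lid')
X=lambda u0,v0,u1,v1,zm:[np.round(a,1) for a in cv2.minAreaRect(P[v0:v1,u0:u1][P[v0:v1,u0:u1,2]>zm][:,:2].astype(np.float32))]
print('timer',X(385,145,420,180,20)); print('can',X(98,140,138,185,95))
im=cv2.cvtColor(c['image'],cv2.COLOR_RGB2BGR)
cv2.imwrite('pics/te.png',cv2.resize(im[60:200,95:420],None,fx=2.4,fy=2.4,interpolation=cv2.INTER_CUBIC))
c=cap('side');im=cv2.cvtColor(c['image'],cv2.COLOR_RGB2BGR)
cv2.imwrite('pics/se.png',cv2.resize(im[100:240,110:340],None,fx=3.4,fy=3.4,interpolation=cv2.INTER_CUBIC))
E
```

```text
t 38.75 p [ 496.  -469.1  221.8] x [-0.092  0.996 -0.004] z [-0.2   -0.022 -0.98 ] F [-0.4 -2.2  0.3] op 0.31888480568960126 q7 1.84
red 164 px 259.5 140.1 W [556.2  14.2] [556.5  14.1] [42.6 38.9] 0.6 z 69.0
yellow 165 px 260.6 125.0 W [598.8  11.2] [598.9  11.4] [42.5 38.5] 0.6 z 82.6
blue 132 px 339.9 124.3 W [ 618.8 -236. ] [ 618.5 -235.7] [86.8 16. ] 5.1 z 24.7
green 139 px 353.7 123.9 W [ 620.8 -279.8] [ 622.  -279.1] [87.2 17.4] 4.5 z 24.9
lid 210 px 184.2 128.3 W [605.  255.9] [604.3 249.5] [64.4 74.9] 89.9 z 14.7
timer [array([ 503.2, -434.9]), array([63.2, 61.8]), np.float64(55.1)]
can [array([480.2, 431.1]), array([86.6, 89.4]), np.float64(2.4)]
```

View pics/te.png

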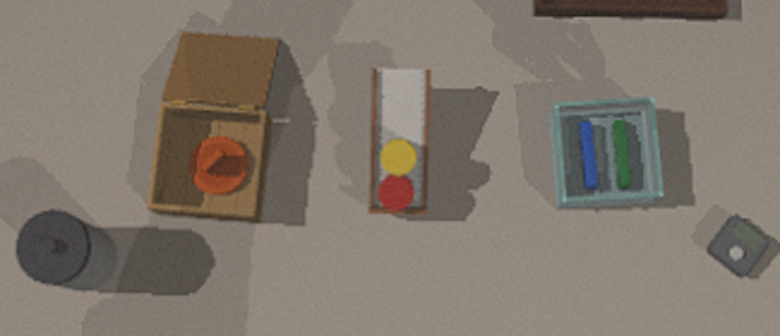

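View pics/se.png

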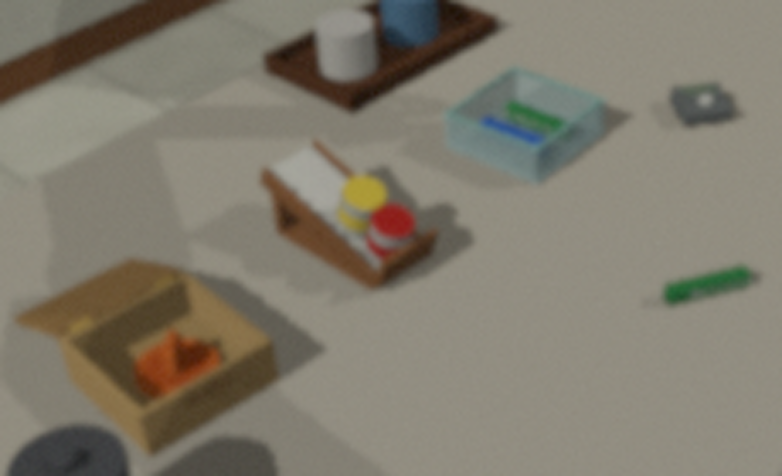

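All checks agree with the expected positions and the arm is clear, so I'm handing in.

```bash
python3 -c "
from h import *
st(); print(manip.hand_in())"
```

```text
t 38.85 p [ 500.7 -461.8  221.2] x [-0.1    0.995  0.001] z [-0.197 -0.019 -0.98 ] F [ 1.2  0.4 -0.5] op 0.31765381245186636 q7 1.84
the job is handed in; nothing more can be done
None
```

All five things were put away and the job was handed in at about 39 s. Each was lowered to about contact before I released it. The hand-in reports no verdict, so the results below are from my own last camera checks.

- **Tins:** The top faces measured 69.0 and 82.6 mm high, against 68.6 and 82.2 expected. Red is at the stop, with its centre about 15 mm along the lane from the foot. Yellow is right behind it, 43 mm farther up. Both are within about 2 mm of mid-lane.
- **Clips:** Both lie flat and parallel in the glass container, about 20 mm either side of its middle. The green one is the candidate that was farthest from the base (490 mm; the next was 418 mm).
- **Lid:** It is flat with its tab up, within about 2 mm of the middle of the bamboo box.
- **Canister and timer:** Both read within about 2 mm of where they stood at the start. The gripper was clear of everything.

**Disagreements:** My estimates of the two box centres from different views differed by up to 5 mm, which is well inside the tolerances. The tool slowly tilted to about 0.2 rad during the moves, because rows are relative to the measured pose and tilt can't be commanded. I allowed for it in the grasps and placings, and nothing looks out of place because of it.

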